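# Drop a batch of boot studs through the spring-gate dispenser

## Task

Tip all six boot studs from the scoop into the dispenser's funnel while its slide is still shut, carrying them over together in the scoop, then stand the scoop upright on the bench and let go of it. After that pull the sprung slide out by its knob until its scribed line meets the marks on the two wooden rails, so that all six studs fall into the tray below, and finish while still holding the knob there: the slide springs shut if let go. Leave the jar, the spool, the loose heel and the tape measure where they are.

Things in the scene. Friction and masses are not known exactly. Their poses are not given: they have to be found in the camera images.
- scoop: Steel scoop, 0.14 kg, upright wooden handle; holds the six studs. Origin: centre under its floor; -x spout (at the start towards the robot or its left), z up. Pan from x = -34 to 35 mm, inside 56 mm wide, floor 3 mm thick, walls 32 to 36 mm high; in front the floor rises 15 degrees to the lip. Handle post at x = 47 mm, 22 mm (x) by 16 mm (y, grip across y), top at z = 106 mm.
- scoop_grip (a point): Point on the axis of the scoop's wooden handle, at x = 47, y = 0, z = 80 mm of the scoop; axes as the scoop's.
- scoop_lip (a point): Middle of the scoop's pouring lip, at x = -66, y = 0, z = 11 mm of the scoop; axes as the scoop's. The scoop must be tipped 60 to 80 degrees, lip down, to empty.
- stud1: White plastic boot stud, a blunt cone 15 mm wide and 13 mm high, 12 g. Origin: centre of its wide base, z along its axis to the narrow end. All six studs are alike and start in the scoop.
- stud2: White plastic boot stud, a blunt cone 15 mm wide and 13 mm high, 12 g. Origin: centre of its wide base, z along its axis to the narrow end. All six studs are alike and start in the scoop.
- stud3: White plastic boot stud, a blunt cone 15 mm wide and 13 mm high, 12 g. Origin: centre of its wide base, z along its axis to the narrow end. All six studs are alike and start in the scoop.
- stud4: White plastic boot stud, a blunt cone 15 mm wide and 13 mm high, 12 g. Origin: centre of its wide base, z along its axis to the narrow end. All six studs are alike and start in the scoop.
- stud5: White plastic boot stud, a blunt cone 15 mm wide and 13 mm high, 12 g. Origin: centre of its wide base, z along its axis to the narrow end. All six studs are alike and start in the scoop.
- stud6: White plastic boot stud, a blunt cone 15 mm wide and 13 mm high, 12 g. Origin: centre of its wide base, z along its axis to the narrow end. All six studs are alike and start in the scoop.
- dispenser: Stud dispenser fixed to the bench: steel funnel over a sprung slide over a catch tray, between wooden cheeks. Origin: on the bench under the funnel's axis; z up; the slide pulls out along its -x (roughly to the robot's right). Body 120 mm (x) by 106 mm (y); cheeks reach to x = +100 mm, the two rails in front to x = -215 mm, tops 60 mm above the bench, slide top 55 mm.
- mouth (a point): Centre of the funnel's mouth, at its rim, 130 mm above the bench. The mouth is round, 114 mm inside (rim 3 mm thick), the throat below it 43 mm inside. The shut slide closes the throat; its 52 mm square window stands right under the throat at the mark only.
- tray (a point): Centre of the floor of the catch tray under the funnel, 4 mm above the bench. Inside, the tray is 112 mm (dispenser's x) by 80 mm (y), walls 35 mm high.
- gate_knob: Upright black round knob on the slide, 18 mm in diameter, 50 mm high, its foot 22 mm wide for the lowest 7 mm. Origin: centre of its underside, 55 mm above the bench; axes as the dispenser's. Shut it stands at x = -130 mm of the dispenser, 70 mm clear of the funnel's rim. A dark line is scribed across the slide through the knob's axis.
- mark (a point): Where the knob's origin must come: on the line between the dark marks on the two rails, 55 mm in front of its place when shut (x = -185, y = 0, z = 55 mm of the dispenser).
- gate (a joint): How far the slide is pulled out, m: 0 shut, 0.055 at the mark, 0.09 at the end stop. A spring pulls it shut with about 2 N at 0, 8 N at the mark.
- peg_jar: Bystander: small round jar with a lid, 48 mm wide, 65 mm high; origin at its underside. Leave it.
- thread_spool: Bystander: wooden thread spool, 43 mm wide, 56 mm high; origin at its underside. Leave it.
- heel_a: Bystander: dark shoe heel, 58 x 62 x 21 mm; origin at its underside. Leave it.
- tape_measure: Bystander: round leather-cased tape measure, 54 x 79 x 21 mm; origin at its underside. Leave it.

How it is judged:
By the outcome, as a careful person would: the job done as asked, in the order asked, and still so for the second after the job is handed in, while the arm keeps its last pose, push and grip.
It also fails if it takes over 64 s, if anything falls off the work surface, if the arm or the gripper's body presses on something with over 40 N, if the wrist force passes 120 N, or if a joint passes its speed limit or range.

## Robot

A 6-joint arm with a two-finger parallel gripper is mounted at the origin on a cart in front of the work surface, level with it; the furniture and walls round the work are solid. World frame = base frame: x ahead of the robot, y to its left, z up, the work surface at z = 0. Lengths are in mm, angles in rad, forces in N, time in s.
With the tool pointing down it reaches from about 350 to 775 mm from the base axis. Payload 5.5 kg.
Tool frame: the origin (TCP) lies midway between the tips of the shut fingers; the grasp point (between the pads) lies grip_point_offset behind it (grip_point_offset is the distance from the TCP to the grasp point, in mm); z points along the fingers, y is the direction in which the jaws open and shut (so a half turn about z gives the same grasp; the last joint's range is limited). The gripper opens to 85 mm and grips with 20 to 120 N. Pads are 22 mm wide; open, the fingers measure 114 mm over their backs; the gripper's body (76 mm by 85 mm) begins 54 mm behind the grasp point. The pads swing forward as they close: fully open they stand 13 mm farther back than shut.
Start: joints at [1.133, 0.313, 0.046, 1.304, 0, 1.431], TCP at [168.74, 549.726, 231.323] pointing down, gripper open.
Joint ranges: [-2.76, 2.76], [-0.86, 1.69], [-1.03, 1.26], [-2.2, 2.34], [-1.47, 1.5], [-3.14, 3.14]. Speed limits (rad/s): [2.57, 2.57, 3.14, 3.14, 3.14, 3.14].

## Interface

Orientations are given as a unit quaternion [w, x, y, z].
In Python, from station import * gives the robot as it stands. The module is installed in compiled form; this text tells all that it offers.
- The arm moves only by the tool step_arm, never from a script. Its argument "motion" is one flat list of numbers, 7 for each row, row after row: the shift along the tool's x, y, z in m, then the turn, a rotation vector about the tool's x, y, z in rad, then the closure, from 0 (fully open) to 1 (shut). In form: [tx, ty, tz, rx, ry, rz, hand, tx, ty, tz, rx, ry, rz, hand, ...]. A call has 1 to 5 rows; each row is the pose to reach, as a shift and turn from the pose commanded when the call began, along the tool's axes at that moment; what a row does not reach only later rows make up. A row lasts 1/10 s, in which the tool goes at most 50 mm and 8.59 degrees, less where a joint would pass 70% of its speed; a pose out of reach is approached as far as the arm can. A call with a gripper value outside its range is refused whole. The fingers move at their own pace and stop on an object; "grip_force" is the grip in N (left out, the last holds). Time passes only in rows, so rows that repeat a pose let the fingers close. It gives the time, the measured TCP pose, the force and the opening at its end, in the units of the state.
- get_state(): the state, without advancing time (a new reading comes with each control period).
- camera(name): name is "scene" or "side" or "wrist"; returns the picture (400x640x3 uint8, blue, green, red); there is no depth.
- calibration(name): a dict with "fx", "fy", "cx", "cy" (pixels), "D" ([k1, k2, p1, p2, k3] as OpenCV has them; the pictures are not rectified), "view" (4x4, takes a point from world to camera coordinates). Camera axes: x right, y up, looking along -z (the intrinsics and any distortion apply to the point x, -y, -z); pixel columns grow to the right and rows downward; lengths in mm; the calibration is good to about 2 mm. A picture is of the moment at which its call begins: read the wrist's pose just before it. calibration takes no time and is no camera call; for the wrist camera it gives the pose at the moment of the call.
- close_job(): hands the job in, once; it reports no verdict.
The state is a dict: "time": time; "q": joint angles; "joint_vel": joint speeds; "joint_torque": joint torques, N m; "eef_pos": TCP position; "eef_rot": TCP orientation; "force": force on the tool from outside, world axes, zero at the start; "torque": the same for the moment, N m; "gripper_width": finger opening in mm.
Only numpy, scipy, OpenCV 4.12 (cv2) and the standard library are available. Lean on these libraries where they do the work, as an engineer would, in place of code of your own. Each camera call takes 0.05 s, during which the arm holds its last target.

## Working session

There is one attempt and no reset: what is moved stays moved. The work goes in short steps, Python scripts to look and compute and a tool call to move; the robot and the scene stay as the last step left them, time stands still between calls to the robot, and variables do not carry over. Pictures are saved under pics/ and viewed, and the job is handed in when it is done.

Besides the shell and the picture viewer there is one more tool, called as name(argument=value, ...), one argument or row to a line, values as JSON. step_arm: Moves the arm, as the interface text tells. Its arguments: {"type":"object","properties":{"motion":{"type":"array","items":{"type":"number"}},"grip_force":{"type":"number"}},"required":["motion"]}

```bash
mkdir -p pics; ls
python3 - <<'E'
from station import *
import cv2
s=get_state();print(s)
for n in ["scene","side","wrist"]:
    print(n,calibration(n)); cv2.imwrite(f"pics/{n}0.png",camera(n))
E
```

```text
pics
{'time': 0.0, 'q': array([1.13336447e+00, 3.13999300e-01, 4.49917452e-02, 1.30360631e+00,
       7.28162265e-06, 1.43119058e+00]), 'joint_vel': array([ 5.56612159e-04,  9.02508414e-04, -9.21108627e-05, -2.58434001e-03,
       -8.53089511e-04, -8.22142993e-04]), 'joint_torque': array([-5.69883468e-04, -4.80635798e+01,  2.98528504e+01,  1.96179491e-02,
       -7.44687281e-05,  7.94553671e-06]), 'eef_pos': array([168.5228397 , 549.21946633, 230.41472215]), 'eef_rot': array([-2.62065343e-04,  1.48363245e-01,  9.88932516e-01, -8.70172544e-04]), 'force': array([0.18556226, 0.77403504, 0.62007588]), 'torque': array([ 0.02877858, -0.05319425,  0.00264889]), 'gripper_width': 85.22253190989807}
scene {'fx': 404.17161521807964, 'fy': 404.17161521807964, 'cx': 315.46723597009185, 'cy': 198.93154958498744, 'D': array([-0.07358974,  0.        ,  0.        ,  0.        ,  0.        ]), 'view': array([[ 6.69867473e-01, -7.42118884e-01,  2.31760975e-02,
        -3.56148949e+02],
       [ 4.68418853e-01,  4.46620999e-01,  7.62307983e-01,
        -2.92789916e+02],
       [-5.76074081e-01, -4.99789
[... 512 characters left out ...]
26789937e-01, -8.81128097e-01,  3.41791769e-01,
        -8.07880585e+02],
       [ 0.00000000e+00,  0.00000000e+00,  0.00000000e+00,
         1.00000000e+00]])}
wrist {'fx': 330.85634849583107, 'fy': 330.85634849583107, 'cx': 317.12398864246234, 'cy': 197.75491985828117, 'D': array([-0.03867636,  0.        ,  0.        ,  0.        ,  0.        ]), 'view': array([[ 2.93852612e-01,  9.55849798e-01, -1.34393734e-03,
        -5.74026375e+02],
       [-9.21642155e-01,  2.82962967e-01, -2.65532855e-01,
         3.41884638e+01],
       [-2.53429241e-01,  7.92661522e-02,  9.64100875e-01,
        -3.78084097e+02],
       [ 0.00000000e+00,  0.00000000e+00,  0.00000000e+00,
         1.00000000e+00]])}
```

View pics/scene0.png

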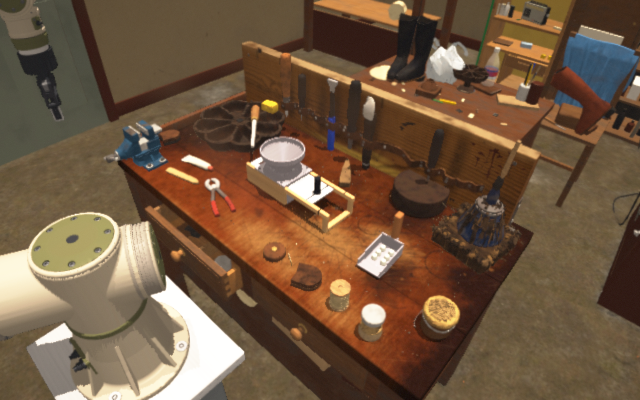

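View pics/side0.png

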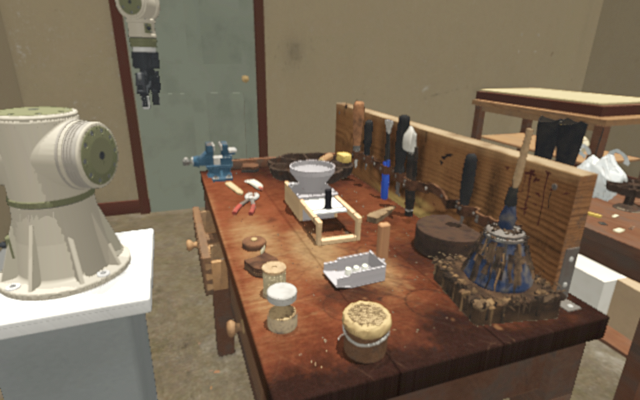

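View pics/wrist0.png

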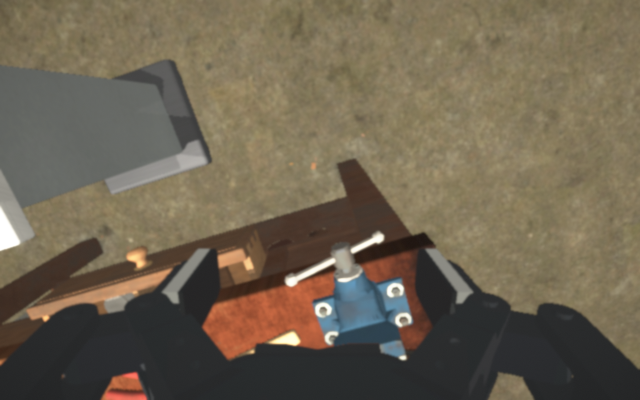

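```bash
python3 -c "
import station
print([n for n in dir(station) if n[0]!='_']); print(getattr(station,'grip_point_offset',None))"
```

```text
['PlanningError', 'calibration', 'camera', 'close_job', 'get_state', 'grip_point_offset']
18.700000000000003
```

Run:
```python
import cv2
a=cv2.imread("pics/scene0.png");b=cv2.imread("pics/side0.png")
cv2.imwrite("pics/c1.png",cv2.resize(a[130:230,235:365],None,fx=6,fy=6,interpolation=cv2.INTER_CUBIC))
cv2.imwrite("pics/c2.png",cv2.resize(a[205:285,345:415],None,fx=7,fy=7,interpolation=cv2.INTER_CUBIC))
cv2.imwrite("pics/c3.png",cv2.resize(b[150:245,270:370],None,fx=6,fy=6,interpolation=cv2.INTER_CUBIC))
cv2.imwrite("pics/c4.png",cv2.resize(b[215:295,315:395],None,fx=7,fy=7,interpolation=cv2.INTER_CUBIC))
```

```text
(no output)
```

View pics/c1.png

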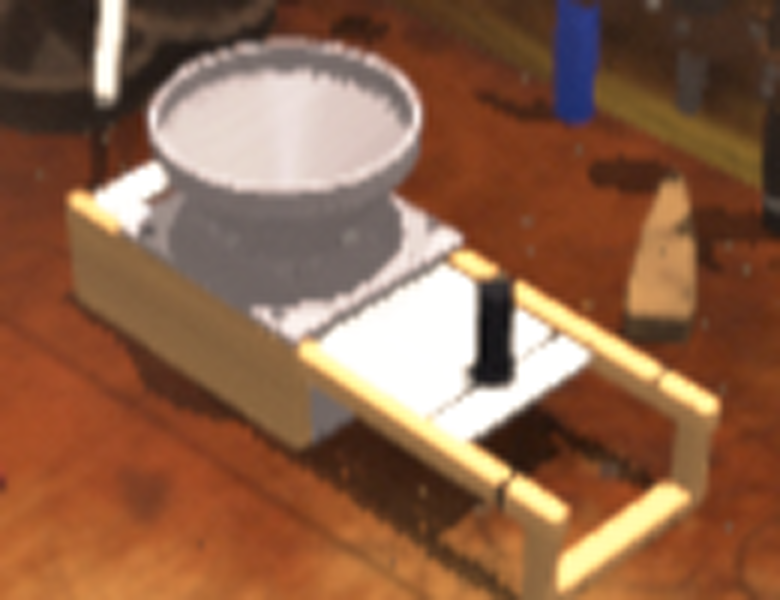

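View pics/c2.png

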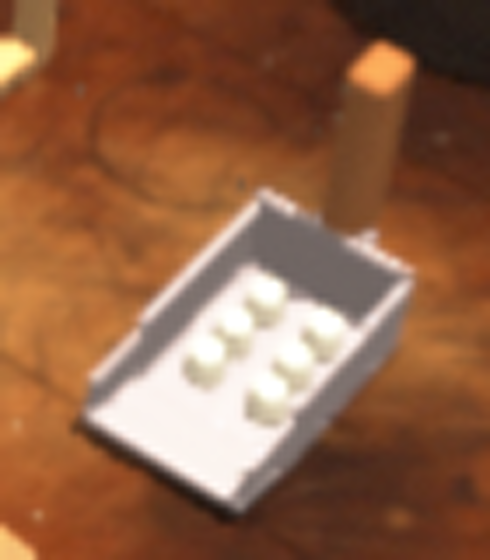

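View pics/c3.png

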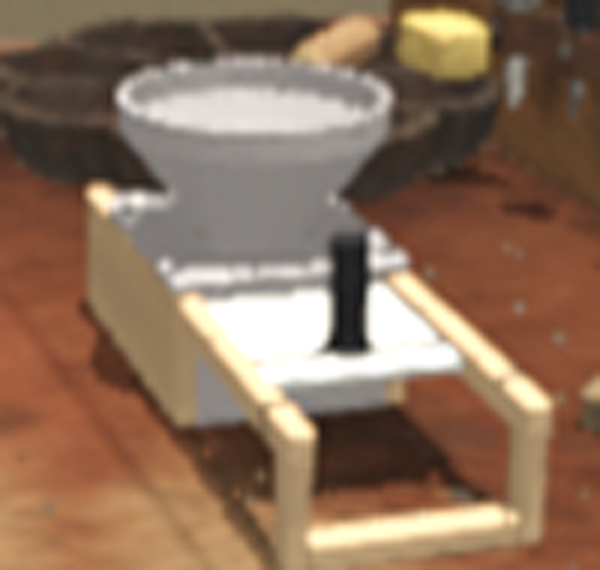

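View pics/c4.png

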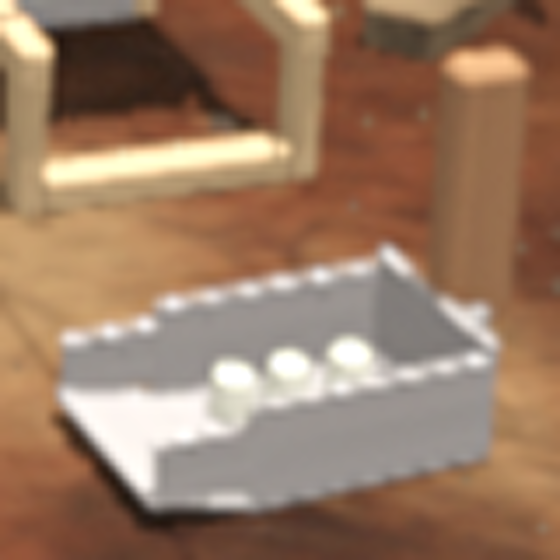

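```bash
cat > h.py <<'E'
import numpy as np,cv2
from scipy.optimize import least_squares
from scipy.spatial.transform import Rotation as R
def project(P,c):
    P=np.atleast_2d(P); V=np.array(c['view']); p=(V[:3,:3]@P.T).T+V[:3,3]
    p=p*[1,-1,-1]
    K=np.array([[c['fx'],0,c['cx']],[0,c['fy'],c['cy']],[0,0,1.]])
    return cv2.projectPoints(p,np.zeros(3),np.zeros(3),K,np.array(c['D']))[0].reshape(-1,2)
def ray(uv,c):
    K=np.array([[c['fx'],0,c['cx']],[0,c['fy'],c['cy']],[0,0,1.]])
    n=cv2.undistortPoints(np.array([[uv]],float),K,np.array(c['D'])).ravel()
    V=np.array(c['view']); d=V[:3,:3].T@np.array([n[0],-n[1],-1]); o=-V[:3,:3].T@V[:3,3]
    return o,d
def onz(uv,c,z):
    o,d=ray(uv,c); return o+d*(z-o[2])/d[2]
def Rz(a): return R.from_euler('z',a).as_matrix()
E
python3 - <<'E'
from h import *
from station import calibration
C={n:calibration(n) for n in("scene","side")}
u=lambda x,y,s,ox,oy:np.array([ox+(x+.5)/s-.5,oy+(y+.5)/s-.5])
S1=lambda x,y:("scene",u(x,y,6,235,130)); S3=lambda x,y:("side",u(x,y,6,270,150))
S2=lambda x,y:("scene",u(x,y,7,345,205)); S4=lambda x,y:("side",u(x,y,7,315,215))
def fit(obs,x0,nm):
    def f(p):
        r=[]
        for P,(n,uv) in obs:
            P=np.array(P(p) if callable(P) else P,float)
            r+=list(project(Rz(p[2])@P+[p[0],p[1],0],C[n])[0]-uv)
        return np.array(r)
    s=least_squares(f,x0,loss='soft_l1');print(nm,s.x[:2],np.degrees(s.x[2]),s.x[3:]);print(f(s.x).reshape(-1,2).round(1).tolist())
    return s.x
m=lambda s:(lambda p:(-185,s*p[3],60))
c,d=S1(285,117),S3(254,103)
print(onz(c[1],C['scene'],130),onz(d[1],C['side'],130))
fit([((0,0,130),c),((0,0,130),d),((-130,0,105),S1(495,283)),((-130,0,105),S3(350,240)),((-130,0,55),S1(492,378)),((-130,0,55),S3(348,350)),
 (m(1),S1(660,380)),(m(-1),S1(505,490)),(m(1),S3(520,378)),(m(-1),S3(275,408))],[450,200,1.57+0.3,48],'disp') if 0 else None
k=onz(S1(495,283)[1],C['scene'],105);mm=onz(c[1],C['scene'],130);a=mm-k;yaw=np.arctan2(a[1],a[0]);print(k,yaw)
fit([((0,0,130),c),((0,0,130),d),((-130,0,105),S1(495,283)),((-130,0,105),S3(350,240)),((-130,0,55),S1(492,375)),((-130,0,55),S3(348,350)),
 (m(-1),S1(660,380)),(m(1),S1(505,490)),(m(-1),S3(520,378)),(m(1),S3(275,408))],[mm[0],mm[1],yaw,48],'disp')
h=onz(S2(381,66)[1],C['scene'],106);l=onz(S2(160,465)[1],C['scene'],11);a=h-l;yaw=np.arctan2(a[1],a[0]);print(h,l,yaw)
fit([((47,0,106),S2(381,66)),((47,0,106),S4(488,65)),((-66,0,11),S2(160,465)),((-66,0,11),S4(107,447))],[*(h+l)[:2]/2,yaw],'scoop')
E
```

```text
[556.63898554 145.91626258 130.        ] [551.44550206 131.80412492 130.        ]
[555.57501813  19.34510322 105.        ] 1.5623904438083336
disp [556.56331262 146.70526014] 88.40780869173773 [50.05590384]
[[-0.2, -0.1], [-0.0, -1.6], [0.1, 0.9], [0.3, -0.6], [0.1, 0.8], [0.1, 0.6], [0.8, -0.5], [0.2, -0.7], [-0.5, -0.0], [-0.3, -0.5]]
[ 579.79445676 -210.58222562  106.        ] [ 465.91858697 -217.78179073   11.        ] 0.06313888544696196
scoop [ 532.39990154 -214.24858676] 3.592315141189788 []
[[0.1, 0.3], [0.0, -0.7], [0.4, -0.0], [-0.3, -0.2]]
```

```bash
cat > plan.py <<'E'
# plan.py: commanded pose kept in cmd.json; plan() prints calls of <=5 rows, pose tracked with rounding
import json,os,sys
from h import *
from scipy.spatial.transform import Slerp
Q=lambda q:R.from_quat([q[1],q[2],q[3],q[0]])
def load():
    if not os.path.exists('cmd.json'): return np.array([168.74,549.726,231.323]),Q([0,.148363,.988933,0])
    d=json.load(open('cmd.json'));return np.array(d['p']),R.from_quat(d['q'])
def save(p,r): json.dump(dict(p=list(p),q=list(r.as_quat())),open('cmd.json','w'))
def scoopR(yaw,tilt=0): # deg; lip down tilt
    return R.from_euler('z',yaw,degrees=True)*R.from_euler('y',-tilt,degrees=True)
def toolfromscoop(r): M=r.as_matrix(); return R.from_matrix(np.c_[-M[:,0],M[:,1],-M[:,2]])
def smooth(n): 
    t=np.arange(1,n+1)/n; return t
def trap(n,a=3):
    v=np.minimum(1,np.minimum((np.arange(n)+1)/(a+1),(n-np.arange(n))/(a+1))); return np.cumsum(v)/v.sum()
def emit(poses,hand):
    p,r=load()
    for i in range(0,len(poses),5):
        ch=poses[i:i+5]; out=[]; 
        for (pp,rr) in ch:
            t=np.round(r.inv().apply(pp-p)/1000,4); w=np.round((r.inv()*rr).as_rotvec(),3)
            out+=[*t.tolist(),*w.tolist(),hand]
        print(json.dumps([x+0 for x in out]).replace('-0.0,','0.0,').replace('0.0,','0,').replace(' ',''))
        p,r=p+r.apply(t*1000),r*R.from_rotvec(w)
    save(p,r); print('end',p.round(1))
def line(p0,r0,p1,r1,n,a=3):
    s=Slerp([0,1],R.concatenate([r0,r1])); return [(p0+(p1-p0)*t,s(t)) for t in trap(n,a)]
def chk():
    from station import get_state
    s=get_state();p,r=load();print('t',round(s['time'],2),'cmd',p.round(1),'meas',s['eef_pos'].round(1),'angerr',np.degrees((r.inv()*Q(s['eef_rot'])).as_rotvec()).round(2),'F',s['force'].round(1),'w',round(s['gripper_width'],1),'q',s['q'].round(2))
E
python3 - <<'E'
from plan import *
p,r=load(); g=toolfromscoop(scoopR(3.6))
emit(line(p,r,np.array([579.3,-211.3,200.]),g,25),0)
E
```

```text
[-0.007,-0.0069,0.0004,0,0,-0.004,0,-0.021,-0.0207,0.0011,0,0,-0.012,0,-0.042,-0.0414,0.0021,0,0,-0.025,0,-0.07,-0.069,0.0036,0,0,-0.041,0,-0.098,-0.0966,0.005,0,0,-0.057,0]
[-0.0263,-0.0291,0.0014,0,0,-0.017,0,-0.0527,-0.0583,0.0028,0,0,-0.033,0,-0.0791,-0.0874,0.0043,0,0,-0.05,0,-0.1055,-0.1165,0.0057,0,0,-0.066,0,-0.1318,-0.1457,0.0071,0,0,-0.082,0]
[-0.0239,-0.0312,0.0014,0,0,-0.017,0,-0.0478,-0.0624,0.0028,0,0,-0.033,0,-0.0717,-0.0936,0.0043,0,0,-0.05,0,-0.0956,-0.1248,0.0057,0,0,-0.066,0,-0.1195,-0.156,0.0071,0,0,-0.082,0]
[-0.0213,-0.0331,0.0014,0,0,-0.017,0,-0.0426,-0.0661,0.0029,0,0,-0.033,0,-0.0638,-0.0992,0.0043,0,0,-0.049,0,-0.0851,-0.1323,0.0057,0,0,-0.066,0,-0.1063,-0.1653,0.0071,0,0,-0.082,0]
[-0.0185,-0.0347,0.0015,0,0,-0.017,0,-0.037,-0.0694,0.0029,0,0,-0.033,0,-0.0509,-0.0954,0.004,0,0,-0.045,0,-0.0601,-0.1127,0.0047,0,0,-0.054,0,-0.0647,-0.1214,0.005,0,0,-0.058,0]
end [ 579.3 -211.3  200. ]
```

step_arm(
  motion=[-0.007,-0.0069,0.0004,0,0,-0.004,0,-0.021,-0.0207,0.0011,0,0,-0.012,0,-0.042,-0.0414,0.0021,0,0,-0.025,0,-0.07,-0.069,0.0036,0,0,-0.041,0,-0.098,-0.0966,0.005,0,0,-0.057,0],
)

```text
time: 0.65
eef_pos: [234.4, 426.9, 226.0]
eef_rot: [0.0, 0.119, 0.993, -0.0]
force: [1.3, 0.2, 0.7]
gripper_width: 85.5
```

step_arm(
  motion=[-0.0263,-0.0291,0.0014,0,0,-0.017,0,-0.0527,-0.0583,0.0028,0,0,-0.033,0,-0.0791,-0.0874,0.0043,0,0,-0.05,0,-0.1055,-0.1165,0.0057,0,0,-0.066,0,-0.1318,-0.1457,0.0071,0,0,-0.082,0],
)

```text
time: 1.15
eef_pos: [327.5, 253.7, 219.1]
eef_rot: [0.0, 0.079, 0.997, 0.0]
force: [-0.1, 0.0, 0.6]
gripper_width: 85.1
```

step_arm(
  motion=[-0.0239,-0.0312,0.0014,0,0,-0.017,0,-0.0478,-0.0624,0.0028,0,0,-0.033,0,-0.0717,-0.0936,0.0043,0,0,-0.05,0,-0.0956,-0.1248,0.0057,0,0,-0.066,0,-0.1195,-0.156,0.0071,0,0,-0.082,0],
)

```text
time: 1.65
eef_pos: [420.7, 80.8, 212.1]
eef_rot: [0.0, 0.038, 0.999, 0.0]
force: [0.2, 1.0, 1.3]
gripper_width: 85.6
```

step_arm(
  motion=[-0.0213,-0.0331,0.0014,0,0,-0.017,0,-0.0426,-0.0661,0.0029,0,0,-0.033,0,-0.0638,-0.0992,0.0043,0,0,-0.049,0,-0.0851,-0.1323,0.0057,0,0,-0.066,0,-0.1063,-0.1653,0.0071,0,0,-0.082,0],
)

```text
time: 2.15
eef_pos: [513.9, -92.2, 204.9]
eef_rot: [-0.0, -0.003, 1.0, 0.0]
force: [0.2, -0.3, 0.4]
gripper_width: 85.3
```

step_arm(
  motion=[-0.0185,-0.0347,0.0015,0,0,-0.017,0,-0.037,-0.0694,0.0029,0,0,-0.033,0,-0.0509,-0.0954,0.004,0,0,-0.045,0,-0.0601,-0.1127,0.0047,0,0,-0.054,0,-0.0647,-0.1214,0.005,0,0,-0.058,0],
)

```text
time: 2.65
eef_pos: [579.2, -213.3, 199.3]
eef_rot: [-0.0, -0.031, 1.0, 0.0]
force: [-0.5, -0.0, -0.4]
gripper_width: 85.6
```

Run:
```python
from plan import *
from station import *
chk()
import cv2
C=calibration("wrist");im=camera("wrist")
h=project([[579.3,-211.3,106]],C)[0];l=project([[466.5,-218.4,11]],C)[0]
for u in(h,l): cv2.circle(im,tuple(int(round(x)) for x in u),3,(0,255,0),1)
cv2.imwrite("pics/w1.png",im);chk()
```

```text
t 2.65 cmd [ 579.3 -211.3  200. ] meas [ 579.2 -213.3  199.3] angerr [-0.01  0.04  0.09] F [-0.5 -0.  -0.4] w 85.6 q [-0.48  0.41  0.1   1.27 -0.   -0.54]
t 2.7 cmd [ 579.3 -211.3  200. ] meas [ 579.5 -213.7  199.3] angerr [0.02 0.02 0.1 ] F [ 0.7 -0.8  0.7] w 85.5 q [-0.48  0.41  0.1   1.27 -0.   -0.54]
```

View pics/w1.png

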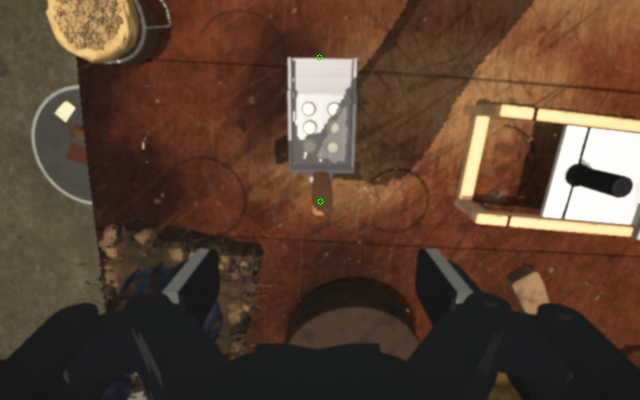

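Run:
```python
import cv2
a=cv2.imread("pics/w1.png")
cv2.imwrite("pics/w1c.png",cv2.resize(a[45:225,270:370],None,fx=3.3,fy=3.3,interpolation=cv2.INTER_CUBIC))
```

```text
(no output)
```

View pics/w1c.png

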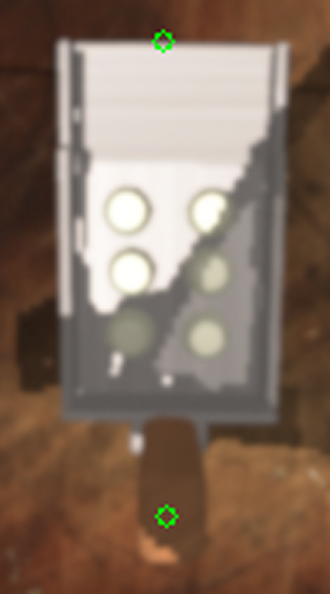

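Run:
```python
from plan import *
p,r=load()
emit(line(p,r,np.array([579.3,-207.5,62.]),r,10,2),0)
```

```text
[0,0.0002,0.0058,0,0,0,0,0,0.0005,0.0173,0,0,0,0,-0.0001,0.0009,0.0345,0,0,0,0,-0.0001,0.0014,0.0518,0,0,0,0,-0.0001,0.0019,0.069,0,0,0,0]
[-0.0001,0.0005,0.0173,0,0,0,0,-0.0001,0.0009,0.0345,0,0,0,0,-0.0001,0.0014,0.0518,0,0,0,0,-0.0002,0.0017,0.0633,0,0,0,0,-0.0002,0.0019,0.069,0,0,0,0]
end [ 579.3 -207.5   62. ]
```

step_arm(
  motion=[0,0.0002,0.0058,0,0,0,0,0,0.0005,0.0173,0,0,0,0,-0.0001,0.0009,0.0345,0,0,0,0,-0.0001,0.0014,0.0518,0,0,0,0,-0.0001,0.0019,0.069,0,0,0,0],
)

```text
time: 3.2
eef_pos: [578.4, -207.7, 129.8]
eef_rot: [-0.0, -0.032, 0.999, 0.0]
force: [0.4, 0.4, 0.4]
gripper_width: 85.3
```

step_arm(
  motion=[-0.0001,0.0005,0.0173,0,0,0,0,-0.0001,0.0009,0.0345,0,0,0,0,-0.0001,0.0014,0.0518,0,0,0,0,-0.0002,0.0017,0.0633,0,0,0,0,-0.0002,0.0019,0.069,0,0,0,0],
)

```text
time: 3.7
eef_pos: [578.1, -206.0, 60.4]
eef_rot: [-0.001, -0.032, 0.999, 0.001]
force: [-0.0, 0.1, -0.0]
gripper_width: 85.3
```

Run:
```python
from plan import *
from station import *
chk()
import cv2
im=camera("wrist")
cv2.imwrite("pics/w2.png",im);cv2.imwrite("pics/s2.png",camera("side"));chk()
```

```text
t 3.7 cmd [ 579.3 -207.5   62. ] meas [ 578.1 -206.    60.4] angerr [-0.08  0.12 -0.06] F [-0.   0.1 -0. ] w 85.3 q [-0.47  0.49 -0.13  0.96  0.   -0.54]
t 3.8 cmd [ 579.3 -207.5   62. ] meas [ 578.7 -206.6   61.2] angerr [-0.05  0.08 -0.04] F [-0.1 -0.4  0.4] w 85.5 q [-0.47  0.49 -0.12  0.96  0.   -0.54]
```

View pics/w2.png

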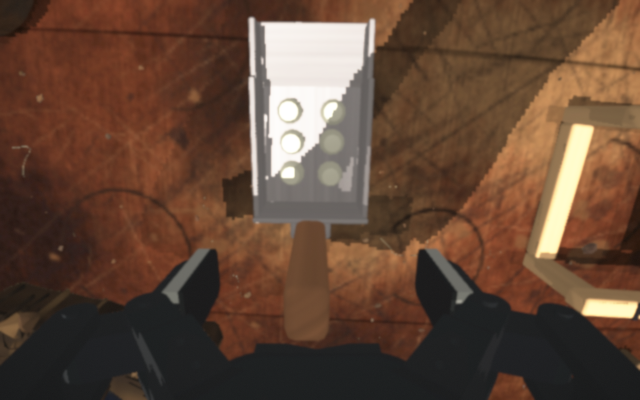

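View pics/s2.png

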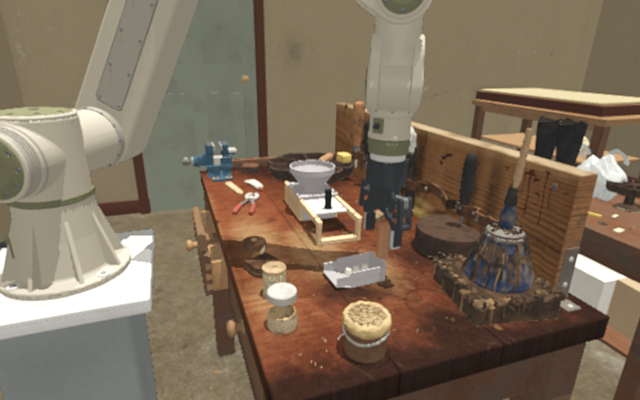

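Run:
```python
from plan import *
from station import *
C=calibration("wrist");s=get_state()
M=Q(s['eef_rot']).as_matrix()
print('grasp',project([s['eef_pos']-18.7*M[:,2]],C))
for y in(-210,-211.3):
  for x in (36,47,58):
    for z in (80,106): print(x,z,y,project([532.4+x,y,z],C).round(1))
print(project([466.5,-217.4,11],C))
```

```text
grasp [[317.61148891 274.80874599]]
36 80 -210 [[310.9 251.7]]
36 106 -210 [[309.6 284.9]]
47 80 -210 [[309.3 276. ]]
47 106 -210 [[307.7 313.6]]
58 80 -210 [[307.9 299.2]]
58 106 -210 [[306.  340.6]]
36 80 -211.3 [[307.7 251.6]]
36 106 -211.3 [[305.6 284.6]]
47 80 -211.3 [[306.2 275.9]]
47 106 -211.3 [[303.9 313.3]]
58 80 -211.3 [[304.8 299.1]]
58 106 -211.3 [[302.3 340.4]]
[[310.45116107  19.09448483]]
```

step_arm(
  motion=[0,-0.0036,0,0,0,0,0,0,-0.0036,0,0,0,0,0,0,-0.0036,0,0,0,0,0.5,0,-0.0036,0,0,0,0,0.8,0,-0.0036,0,0,0,0,1],
  grip_force=80,
)

```text
time: 4.3
eef_pos: [579.7, -211.2, 62.3]
eef_rot: [0.0, -0.032, 1.0, -0.0]
force: [0.3, 0.0, -0.3]
gripper_width: 43.9
```

step_arm(
  motion=[0,0,0,0,0,0,1,0,0,0,0,0,0,1,0,0,0,0,0,0,1,0,0,0,0,0,0,1,0,0,0,0,0,0,1],
)

```text
time: 4.8
eef_pos: [579.7, -211.0, 62.0]
eef_rot: [0.0, -0.032, 0.999, 0.0]
force: [0.0, -0.5, 1.2]
gripper_width: 15.1
```

Run:
```python
from plan import *
from station import *
p,r=load(); p=p+r.apply([0,-3.6,0]); save(p,r)
chk()
import cv2
C=calibration("wrist");im=camera("wrist")
cv2.imwrite("pics/w3.png",im);chk()
emit(line(p,r,p+[0,0,15],r,5,1),1)
```

```text
t 4.8 cmd [ 579.6 -211.1   62. ] meas [ 579.7 -211.    62. ] angerr [-0.01 -0.01 -0.01] F [ 0.  -0.5  1.2] w 15.1 q [-0.48  0.49 -0.12  0.96  0.   -0.54]
t 4.85 cmd [ 579.6 -211.1   62. ] meas [ 579.6 -211.    62. ] angerr [-0.01 -0.   -0.01] F [-0.1  0.6  0.1] w 15.0 q [-0.48  0.49 -0.12  0.96  0.   -0.54]
[0,0,-0.0019,0,0,0,1,0,0,-0.0056,0,0,0,1,0,0,-0.0094,0,0,0,1,0,0,-0.0131,0,0,0,1,0,0,-0.015,0,0,0,1]
end [ 579.6 -211.1   77. ]
```

View pics/w3.png

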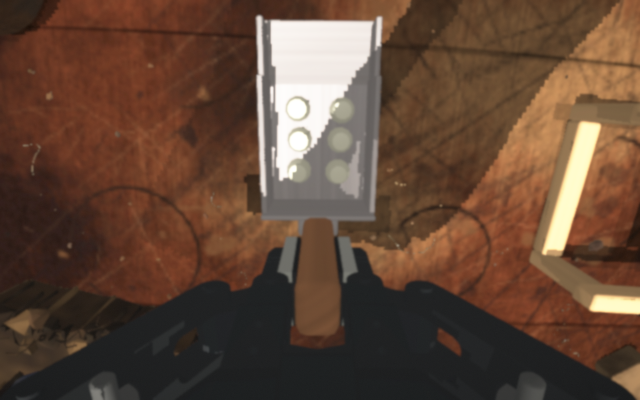

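step_arm(
  motion=[0,0,-0.0019,0,0,0,1,0,0,-0.0056,0,0,0,1,0,0,-0.0094,0,0,0,1,0,0,-0.0131,0,0,0,1,0,0,-0.015,0,0,0,1],
)

```text
time: 5.35
eef_pos: [579.8, -211.2, 77.6]
eef_rot: [0.0, -0.032, 1.0, -0.0]
force: [-0.5, -0.5, -1.9]
gripper_width: 15.2
```

```bash
cat >> plan.py <<'E'
LT=np.array([113,0,51.])
M0=np.array([556.6,146.7,0])
def lippose(L,yaw,tilt):
    r=toolfromscoop(scoopR(yaw,tilt)); return L-r.apply(LT),r
PHI=15.; UD=np.array([np.cos(np.radians(PHI)),np.sin(np.radians(PHI)),0])
E
python3 - <<'E'
from plan import *
from station import *
chk()
import cv2
cv2.imwrite("pics/w4.png",camera("wrist"));cv2.imwrite("pics/s4.png",camera("side")[150:320,250:450])
p,r=load()
p1=p+[0,0,138]; a=line(p,r,p1,r,9,2)
p2,r2=lippose(M0+[0,0,162]+18*UD,PHI,0); print(p2)
a+=line(p1,r,p2,r2,21,4)
emit(a,1)
E
```

```text
t 5.35 cmd [ 579.6 -211.1   77. ] meas [ 579.8 -211.2   77.6] angerr [ 0.02 -0.04  0.  ] F [-0.5 -0.5 -1.9] w 15.2 q [-0.48  0.48 -0.1   1.    0.   -0.54]Traceback (most recent call last):
  File "<stdin>", line 7, in <module>
  File "plan.py", line 28, in line
    s=Slerp([0,1],R.concatenate([r0,r1])); return [(p0+(p1-p0)*t,s(t)) for t in trap(n,a)]
                                                                 ~^^^
  File "scipy/spatial/transform/_rotation.pyx", line 3816, in scipy.spatial.transform._rotation.Slerp.__call__
ValueError: Interpolation times must be within the range [0, 1], both inclusive.
```

View pics/s4.png

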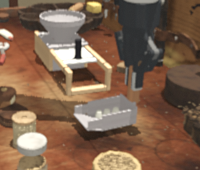

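Scoop lifted level with the studs inside (force −1.9 N ≈ 0.2 kg). Plan the carry.

```bash
sed -i 's|return np.cumsum(v)/v.sum()|return np.clip(np.cumsum(v)/v.sum(),0,1)|' plan.py
python3 - <<'E'
from plan import *
p,r=load()
p1=p+[0,0,138]; a=line(p,r,p1,r,9,2)
p2,r2=lippose(M0+[0,0,162]+18*UD,PHI,0); print(p2)
a+=line(p1,r,p2,r2,21,4)
emit(a,1)
E
```

```text
[683.13628324 180.60529491 213.        ]
[0,0,-0.0066,0,0,0,1,0,0,-0.0197,0,0,0,1,0,0,-0.0394,0,0,0,1,0,0,-0.0591,0,0,0,1,0,0,-0.0789,0,0,0,1]
[0,0,-0.0197,0,0,0,1,0,0,-0.0394,0,0,0,1,0,0,-0.0525,0,0,0,1,0,0,-0.0591,0,0,0,1,-0.0015,0.0045,-0.0591,0,0,-0.002,1]
[-0.003,0.0091,0.0001,0,0,-0.005,1,-0.0076,0.0226,0.0001,0,0,-0.012,1,-0.0137,0.0407,0.0002,0,0,-0.021,1,-0.0212,0.0633,0.0004,0,0,-0.033,1,-0.0288,0.0859,0.0005,0,0,-0.045,1]
[-0.0086,0.0222,0.0001,0,0,-0.011,1,-0.0172,0.0444,0.0002,0,0,-0.023,1,-0.0258,0.0667,0.0003,0,0,-0.035,1,-0.0344,0.0889,0.0005,0,0,-0.046,1,-0.043,0.1111,0.0006,0,0,-0.058,1]
[-0.0098,0.0217,0.0001,0,0,-0.012,1,-0.0197,0.0434,0.0002,0,0,-0.024,1,-0.0295,0.0651,0.0003,0,0,-0.035,1,-0.0394,0.0868,0.0004,0,0,-0.047,1,-0.0493,0.1085,0.0006,0,0,-0.059,1]
[-0.0111,0.0211,0.0001,0,0,-0.011,1,-0.02,0.0379,0.0002,0,0,-0.021,1,-0.0267,0.0506,0.0003,0,0,-0.028,1,-0.0311,0.059,0.0003,0,0,-0.032,1,-0.0333,0.0632,0.0003,0,0,-0.035,1]
end [683.1 180.6 213. ]
```

Run:
```python
from plan import *
from station import calibration
c=calibration("scene")
for u in [(312,120),(345,140),(366,165),(330,150),(250,140)]: print(u,onz(u,c,0).round(0),onz(u,c,40).round(0))
print(project([[740,180,200],[740,180,0],[800,180,0],[800,180,200]],c))
```

```text
(312, 120) [900. 349.   0.] [847. 302.  40.]
(345, 140) [878. 179.   0.] [826. 140.  40.]
(366, 165) [810.  41.   0.] [762.  10.  40.]
(330, 150) [796. 175.   0.] [749. 137.  40.]
(250, 140) [657. 407.   0.] [617. 356.  40.]
[[319.18537163  98.43329361]
 [317.35563808 156.48322239]
 [329.67517862 148.9685369 ]
 [332.74067223  91.8887201 ]]
```

Run:
```python
import cv2
a=cv2.imread("pics/scene0.png")
cv2.imwrite("pics/b1.png",cv2.resize(a[30:230,230:450],None,fx=3.5,fy=3,interpolation=cv2.INTER_CUBIC))
```

```text
(no output)
```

View pics/b1.png

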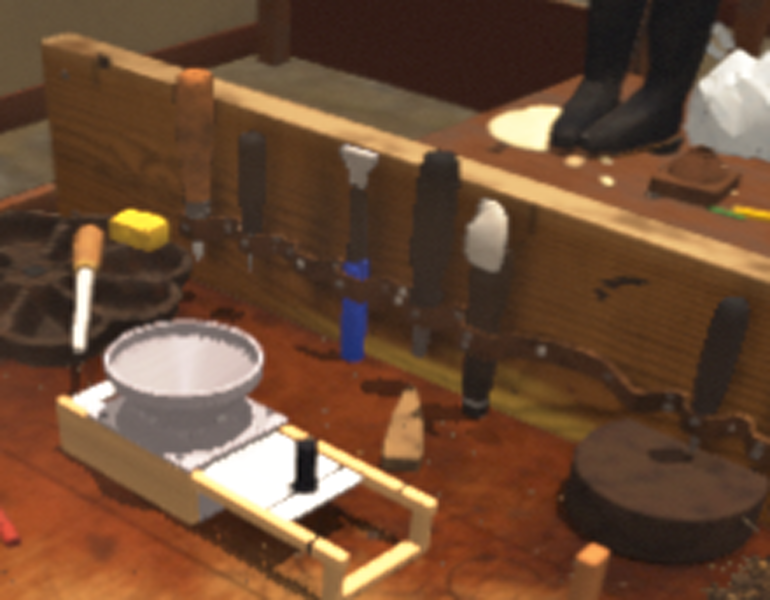

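step_arm(
  motion=[0,0,-0.0066,0,0,0,1,0,0,-0.0197,0,0,0,1,0,0,-0.0394,0,0,0,1,0,0,-0.0591,0,0,0,1,0,0,-0.0789,0,0,0,1],
)

```text
time: 5.95
eef_pos: [579.7, -211.1, 157.7]
eef_rot: [0.0, -0.032, 1.0, -0.0]
force: [0.0, 0.0, -1.8]
gripper_width: 15.2
```

step_arm(
  motion=[0,0,-0.0197,0,0,0,1,0,0,-0.0394,0,0,0,1,0,0,-0.0525,0,0,0,1,0,0,-0.0591,0,0,0,1,-0.0015,0.0045,-0.0591,0,0,-0.002,1],
)

```text
time: 6.45
eef_pos: [581.4, -207.1, 216.7]
eef_rot: [0.001, -0.032, 0.999, -0.001]
force: [-0.8, 0.4, -3.3]
gripper_width: 15.1
```

step_arm(
  motion=[-0.003,0.0091,0.0001,0,0,-0.005,1,-0.0076,0.0226,0.0001,0,0,-0.012,1,-0.0137,0.0407,0.0002,0,0,-0.021,1,-0.0212,0.0633,0.0004,0,0,-0.033,1,-0.0288,0.0859,0.0005,0,0,-0.045,1],
)

```text
time: 6.95
eef_pos: [603.7, -116.7, 213.4]
eef_rot: [-0.001, -0.056, 0.998, 0.001]
force: [-0.6, -0.2, -1.1]
gripper_width: 15.1
```

step_arm(
  motion=[-0.0086,0.0222,0.0001,0,0,-0.011,1,-0.0172,0.0444,0.0002,0,0,-0.023,1,-0.0258,0.0667,0.0003,0,0,-0.035,1,-0.0344,0.0889,0.0005,0,0,-0.046,1,-0.043,0.1111,0.0006,0,0,-0.058,1],
)

```text
time: 7.45
eef_pos: [634.0, -1.2, 212.8]
eef_rot: [-0.001, -0.085, 0.996, 0.0]
force: [0.3, 0.6, -2.1]
gripper_width: 14.8
```

step_arm(
  motion=[-0.0098,0.0217,0.0001,0,0,-0.012,1,-0.0197,0.0434,0.0002,0,0,-0.024,1,-0.0295,0.0651,0.0003,0,0,-0.035,1,-0.0394,0.0868,0.0004,0,0,-0.047,1,-0.0493,0.1085,0.0006,0,0,-0.059,1],
)

```text
time: 7.95
eef_pos: [664.2, 114.0, 212.2]
eef_rot: [-0.001, -0.114, 0.993, 0.0]
force: [-0.4, -0.1, -2.2]
gripper_width: 15.3
```

step_arm(
  motion=[-0.0111,0.0211,0.0001,0,0,-0.011,1,-0.02,0.0379,0.0002,0,0,-0.021,1,-0.0267,0.0506,0.0003,0,0,-0.028,1,-0.0311,0.059,0.0003,0,0,-0.032,1,-0.0333,0.0632,0.0003,0,0,-0.035,1],
)

```text
time: 8.45
eef_pos: [682.8, 181.8, 212.4]
eef_rot: [-0.0, -0.131, 0.991, 0.0]
force: [-0.8, -0.2, -2.7]
gripper_width: 15.3
```

```bash
cat > look.py <<'E'
import sys
from plan import *
from station import *
tag=sys.argv[1]; chk(); ims=[]
for n,(y0,y1,x0,x1) in (("scene",(90,230,215,365)),("side",(110,250,240,390))):
    im=camera(n); ims.append(cv2.resize(im[y0:y1,x0:x1],None,fx=2.6,fy=2.6,interpolation=cv2.INTER_CUBIC))
cv2.imwrite(f"pics/{tag}.png",np.hstack(ims)); cv2.imwrite(f"pics/{tag}w.png",camera("wrist")); chk()
E
python3 look.py p1
```

```text
t 8.45 cmd [683.1 180.6 213. ] meas [682.8 181.8 212.4] angerr [-0.01  0.05 -0.08] F [-0.8 -0.2 -2.7] w 15.3 q [ 0.15  0.59  0.43  1.41  0.   -0.12]
t 8.6 cmd [683.1 180.6 213. ] meas [683.  180.3 212.8] angerr [0.01 0.02 0.01] F [-0.4 -0.1 -2. ] w 15.2 q [ 0.14  0.59  0.43  1.41 -0.   -0.12]
```

View pics/p1.png

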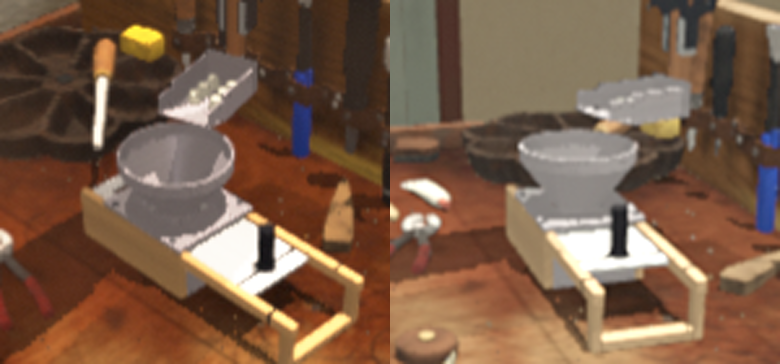

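View pics/p1w.png

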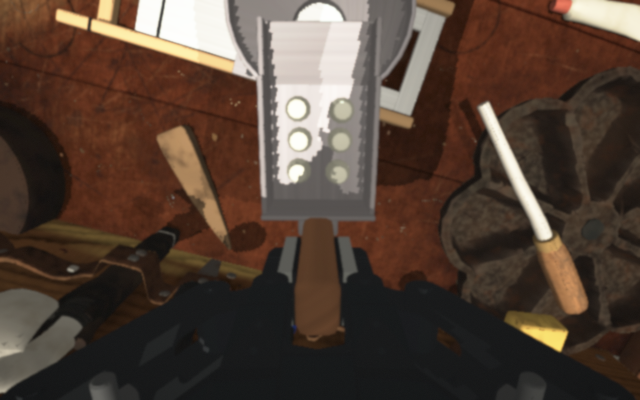

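Run:
```python
from plan import *
a=[]
for t in trap(8,2): a.append(lippose(M0+[0,0,162-22*t]+18*UD,PHI,25*t))
for t in trap(12,2): a.append(lippose(M0+[0,0,140]+18*UD,PHI,25+49*t))
emit(a,1)
```

```text
[0.0012,0,-0.0015,0,-0.024,0,1,0.004,0,-0.0044,0,-0.073,0,1,0.0085,0,-0.0085,0,-0.145,0,1,0.0137,0,-0.0122,0,-0.218,0,1,0.0193,0,-0.0156,0,-0.291,0,1]
[0.0051,0,-0.0045,0,-0.073,0,1,0.0088,0,-0.0074,0,-0.121,0,1,0.0107,0,-0.0088,0,-0.145,0,1,0.0127,0,-0.0117,0,-0.174,0,1,0.0168,0,-0.0175,0,-0.231,0,1]
[0.0048,0,-0.0094,0,-0.085,0,1,0.0103,0,-0.0185,0,-0.171,0,1,0.0167,0.0001,-0.027,0,-0.256,0,1,0.0237,0.0001,-0.0349,0,-0.342,0,1,0.0313,0.0001,-0.0423,0,-0.427,0,1]
[0.0048,0,-0.0094,0,-0.086,0,1,0.0104,0,-0.0185,0,-0.172,0,1,0.0167,0,-0.027,0,-0.257,0,1,0.0213,0,-0.0323,0,-0.314,0,1,0.0237,0,-0.0349,0,-0.343,0,1]
end [556.7 146.8 262.7]
```

step_arm(
  motion=[0.0012,0,-0.0015,0,-0.024,0,1,0.004,0,-0.0044,0,-0.073,0,1,0.0085,0,-0.0085,0,-0.145,0,1,0.0137,0,-0.0122,0,-0.218,0,1,0.0193,0,-0.0156,0,-0.291,0,1],
)

```text
time: 9.1
eef_pos: [664.2, 174.2, 229.2]
eef_rot: [0.145, -0.128, 0.981, 0.019]
force: [0.3, 0.6, -2.3]
gripper_width: 15.0
```

step_arm(
  motion=[0.0051,0,-0.0045,0,-0.073,0,1,0.0088,0,-0.0074,0,-0.121,0,1,0.0107,0,-0.0088,0,-0.145,0,1,0.0127,0,-0.0117,0,-0.174,0,1,0.0168,0,-0.0175,0,-0.231,0,1],
)

```text
time: 9.6
eef_pos: [644.1, 168.8, 240.9]
eef_rot: [0.257, -0.125, 0.958, 0.033]
force: [0.2, -0.2, -1.5]
gripper_width: 15.2
```

```bash
python3 look.py p2
```

```text
t 9.6 cmd [556.7 146.8 262.7] meas [644.1 168.8 240.9] angerr [ 0.1  44.03  0.06] F [ 0.2 -0.2 -1.5] w 15.2 q [ 0.1   0.09 -0.36  0.61  0.08 -0.14]
t 9.75 cmd [556.7 146.8 262.7] meas [642.4 168.9 240.1] angerr [ 0.07 44.23  0.06] F [-0.2  0.7 -2.4] w 15.5 q [ 0.1   0.09 -0.36  0.61  0.08 -0.14]
```

View pics/p2.png

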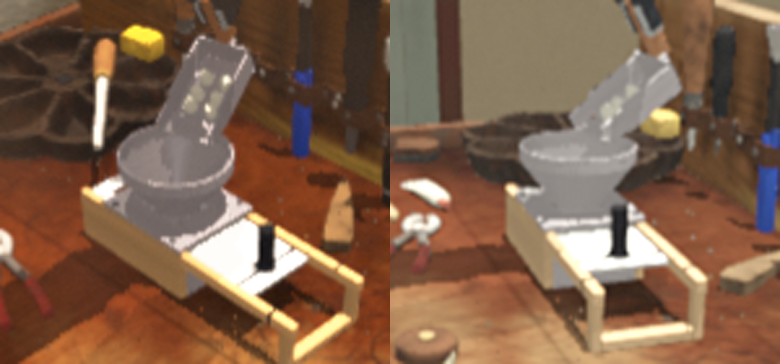

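step_arm(
  motion=[0.0048,0,-0.0094,0,-0.085,0,1,0.0103,0,-0.0185,0,-0.171,0,1,0.0167,0.0001,-0.027,0,-0.256,0,1,0.0237,0.0001,-0.0349,0,-0.342,0,1,0.0313,0.0001,-0.0423,0,-0.427,0,1],
)

```text
time: 10.25
eef_pos: [597.8, 157.1, 262.9]
eef_rot: [0.455, -0.116, 0.881, 0.06]
force: [1.1, -0.8, -1.8]
gripper_width: 15.3
```

step_arm(
  motion=[0.0048,0,-0.0094,0,-0.086,0,1,0.0104,0,-0.0185,0,-0.172,0,1,0.0167,0,-0.027,0,-0.257,0,1,0.0213,0,-0.0323,0,-0.314,0,1,0.0237,0,-0.0349,0,-0.343,0,1],
)

```text
time: 10.75
eef_pos: [615.7, 157.2, 330.1]
eef_rot: [0.569, -0.108, 0.812, 0.076]
force: [1.5, -0.1, -1.1]
gripper_width: 14.9
```

step_arm(
  motion=[0,0,0,0,0,0,1,0,0,0,0,0,0,1,0,0,0,0,0,0,1,0,0,0,0,0,0,1,0,0,0,0,0,0,1],
)

```text
time: 11.25
eef_pos: [614.0, 157.9, 327.7]
eef_rot: [0.568, -0.109, 0.813, 0.077]
force: [0.3, -0.0, -2.5]
gripper_width: 15.3
```

```bash
python3 look.py p3
```

```text
t 11.25 cmd [556.7 146.8 262.7] meas [614.  157.9 327.7] angerr [-0.27  4.15  0.01] F [ 0.3 -0.  -2.5] w 15.3 q [ 0.01 -0.21 -1.03 -0.45  0.24 -0.09]
t 11.4 cmd [556.7 146.8 262.7] meas [614.1 157.9 327.9] angerr [-0.27  4.12  0.  ] F [-0.4  0.7 -1.5] w 15.4 q [ 0.01 -0.21 -1.03 -0.45  0.24 -0.09]
```

View pics/p3.png

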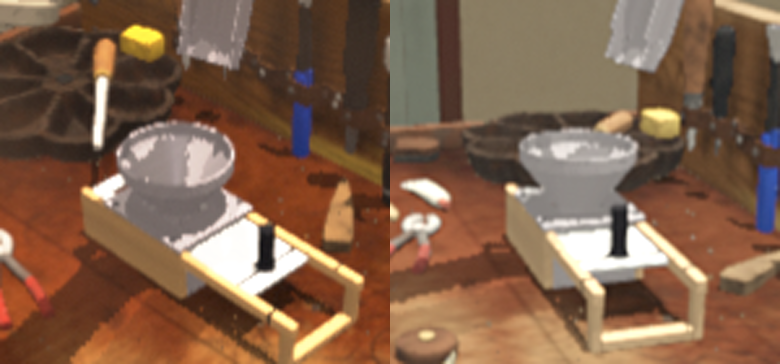

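View pics/p3w.png

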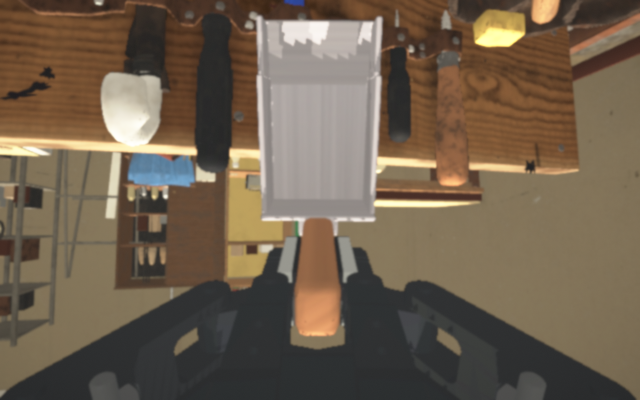

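Run:
```python
from station import *
import cv2
a=camera("scene");b=camera("side");cv2.imwrite("pics/f1.png",a);cv2.imwrite("pics/f1s.png",b)
cv2.imwrite("pics/f1c.png",cv2.resize(a[120:190,240:320],None,fx=9,fy=8,interpolation=cv2.INTER_CUBIC))
```

```text
(no output)
```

View pics/f1c.png

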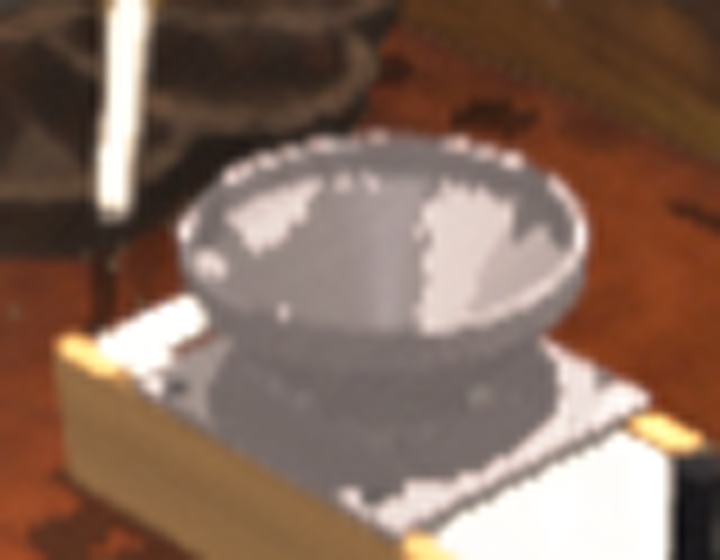

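View pics/f1.png

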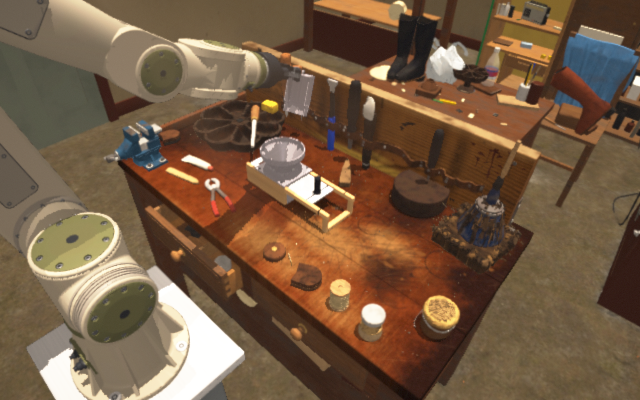

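View pics/f1s.png

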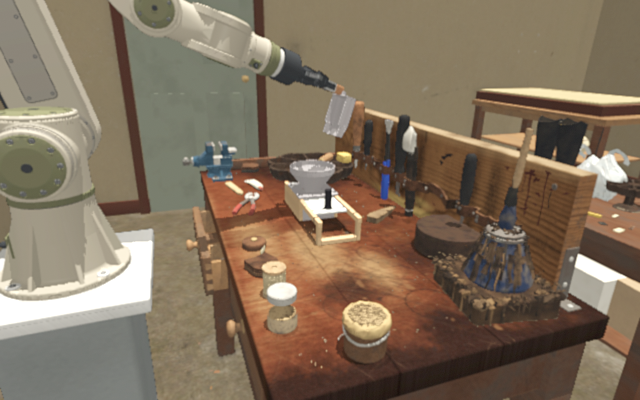

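Run:
```python
from plan import *
a=[]
for t in trap(5,0): a.append(lippose(M0+[0,0,140+25*t]+18*UD,PHI,74-34*t))
emit(a,1)
```

```text
[-0.01,0,0.0123,0,0.119,0,1,-0.0184,0,0.0252,0,0.238,0,1,-0.0251,0,0.0384,0,0.357,0,1,-0.03,0,0.0518,0,0.475,0,1,-0.0332,-0.0001,0.065,0,0.594,0,1]
end [625.9 165.2 276.7]
```

step_arm(
  motion=[-0.01,0,0.0123,0,0.119,0,1,-0.0184,0,0.0252,0,0.238,0,1,-0.0251,0,0.0384,0,0.357,0,1,-0.03,0,0.0518,0,0.475,0,1,-0.0332,-0.0001,0.065,0,0.594,0,1],
)

```text
time: 12.0
eef_pos: [683.1, 176.6, 339.2]
eef_rot: [0.313, -0.126, 0.94, 0.043]
force: [1.0, -0.2, -0.2]
gripper_width: 15.1
```

Run:
```python
from plan import *
chk()
```

```text
t 12.0 cmd [625.9 165.2 276.7] meas [683.1 176.6 339.2] angerr [-0.2   3.11 -0.16] F [ 1.  -0.2 -0.2] w 15.1 q [ 0.09  0.05 -0.23  0.66  0.1  -0.14]
```

step_arm(
  motion=[0,0,0,0,0,0,1,0,0,0,0,0,0,1],
)

```text
time: 12.2
eef_pos: [684.4, 176.7, 336.5]
eef_rot: [0.315, -0.126, 0.94, 0.043]
force: [0.0, -0.9, -2.1]
gripper_width: 15.4
```

```bash
cat >> plan.py <<'E'
def sync():
    from station import get_state
    s=get_state(); save(s['eef_pos'],Q(s['eef_rot'])); return load()
E
python3 - <<'E'
from plan import *
chk();p,r=sync()
emit(line(p,r,np.array([640,20,290.]),toolfromscoop(scoopR(8)),10,2),1)
E
```

```text
t 12.2 cmd [625.9 165.2 276.7] meas [684.4 176.7 336.5] angerr [-0.24  2.95 -0.13] F [ 0.  -0.9 -2.1] w 15.4 q [ 0.09  0.05 -0.23  0.65  0.1  -0.14]
[0.004,-0.0058,-0.0006,0.002,0.027,0.005,1,0.0119,-0.0174,-0.0017,0.005,0.081,0.015,1,0.0237,-0.0349,-0.0034,0.011,0.161,0.03,1,0.0356,-0.0523,-0.0052,0.016,0.242,0.046,1,0.0475,-0.0698,-0.0069,0.021,0.323,0.061,1]
[0.0106,-0.0181,0.0023,0.006,0.08,0.015,1,0.0213,-0.0362,0.0047,0.011,0.161,0.031,1,0.032,-0.0544,0.007,0.016,0.242,0.046,1,0.0391,-0.0664,0.0085,0.02,0.296,0.056,1,0.0426,-0.0725,0.0093,0.022,0.322,0.061,1]
end [640.  20. 290.]
```

step_arm(
  motion=[0.004,-0.0058,-0.0006,0.002,0.027,0.005,1,0.0119,-0.0174,-0.0017,0.005,0.081,0.015,1,0.0237,-0.0349,-0.0034,0.011,0.161,0.03,1,0.0356,-0.0523,-0.0052,0.016,0.242,0.046,1,0.0475,-0.0698,-0.0069,0.021,0.323,0.061,1],
)

```text
time: 12.7
eef_pos: [658.7, 97.4, 313.3]
eef_rot: [0.158, -0.099, 0.982, 0.022]
force: [0.4, 0.1, -1.9]
gripper_width: 15.0
```

step_arm(
  motion=[0.0106,-0.0181,0.0023,0.006,0.08,0.015,1,0.0213,-0.0362,0.0047,0.011,0.161,0.031,1,0.032,-0.0544,0.007,0.016,0.242,0.046,1,0.0391,-0.0664,0.0085,0.02,0.296,0.056,1,0.0426,-0.0725,0.0093,0.022,0.322,0.061,1],
)

```text
time: 13.2
eef_pos: [637.8, 18.5, 288.9]
eef_rot: [-0.001, -0.069, 0.998, -0.0]
force: [-0.1, 0.1, -3.1]
gripper_width: 15.2
```

```bash
python3 look.py p4
```

```text
t 13.2 cmd [640.  20. 290.] meas [637.8  18.5 288.9] angerr [0.01 0.15 0.12] F [-0.1  0.1 -3.1] w 15.2 q [-0.1   0.44  0.37  1.5  -0.   -0.23]
t 13.35 cmd [640.  20. 290.] meas [637.9  19.4 289.5] angerr [-0.01  0.03  0.06] F [-1.1  0.1 -1.2] w 15.1 q [-0.1   0.44  0.37  1.5   0.   -0.23]
```

View pics/p4w.png

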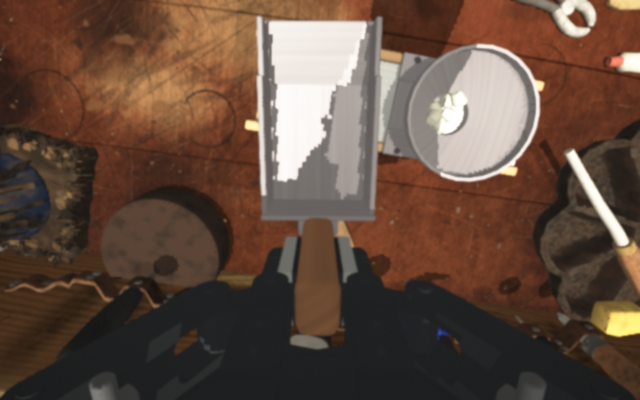

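Run:
```python
import cv2
a=cv2.imread("pics/p4w.png")
cv2.imwrite("pics/p4c.png",cv2.resize(a[80:145,415:480],None,fx=9,fy=9,interpolation=cv2.INTER_CUBIC))
```

```text
(no output)
```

View pics/p4c.png

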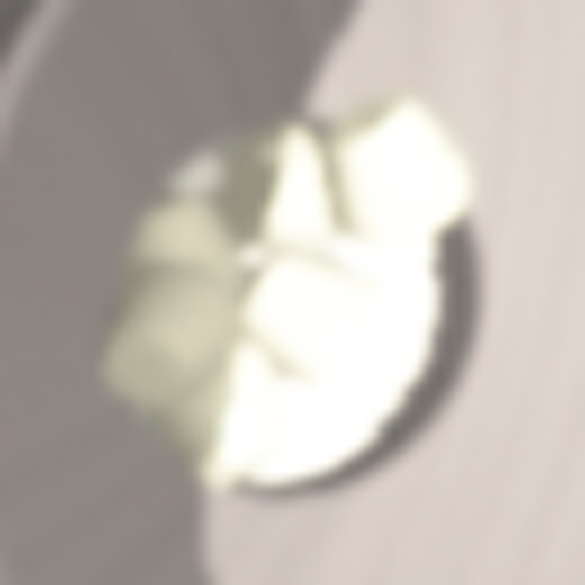

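Run:
```python
from plan import *
p,r=sync();g=toolfromscoop(scoopR(3.6))
P=np.array([579.6,-211.1,130])
a=line(p,r,P,g,12,2)
emit(a,1)
```

```text
[0.003,-0.0073,0.0053,0,0,0.003,1,0.009,-0.022,0.0159,0,0,0.008,1,0.0179,-0.0441,0.0319,0,0,0.015,1,0.0269,-0.0661,0.0478,0,0,0.023,1,0.0358,-0.0881,0.0638,0,0,0.03,1]
[0.0083,-0.0223,0.0159,0,0,0.008,1,0.0166,-0.0446,0.0319,0,0,0.015,1,0.0249,-0.0669,0.0478,0,0,0.023,1,0.0332,-0.0892,0.0638,0,0,0.031,1,0.0415,-0.1114,0.0797,0,0,0.038,1]
[0.005,-0.0151,0.0107,0,0,0.005,1,0.0075,-0.0226,0.016,0,0,0.008,1]
end [ 579.6 -211.1  130. ]
```

step_arm(
  motion=[0.003,-0.0073,0.0053,0,0,0.003,1,0.009,-0.022,0.0159,0,0,0.008,1,0.0179,-0.0441,0.0319,0,0,0.015,1,0.0269,-0.0661,0.0478,0,0,0.023,1,0.0358,-0.0881,0.0638,0,0,0.03,1],
)

```text
time: 13.85
eef_pos: [614.4, -72.9, 226.6]
eef_rot: [0.001, -0.055, 0.998, -0.0]
force: [0.1, 0.1, -1.2]
gripper_width: 14.8
```

step_arm(
  motion=[0.0083,-0.0223,0.0159,0,0,0.008,1,0.0166,-0.0446,0.0319,0,0,0.015,1,0.0249,-0.0669,0.0478,0,0,0.023,1,0.0332,-0.0892,0.0638,0,0,0.031,1,0.0415,-0.1114,0.0797,0,0,0.038,1],
)

```text
time: 14.35
eef_pos: [585.2, -188.3, 147.0]
eef_rot: [0.001, -0.036, 0.999, -0.001]
force: [0.6, 0.1, -1.5]
gripper_width: 14.8
```

step_arm(
  motion=[0.005,-0.0151,0.0107,0,0,0.005,1,0.0075,-0.0226,0.016,0,0,0.008,1,0.0075,-0.0226,0.016,0,0,0.008,1,0.0075,-0.0226,0.016,0,0,0.008,1],
)

```text
time: 14.75
eef_pos: [580.6, -210.4, 131.9]
eef_rot: [0.0, -0.032, 0.999, -0.0]
force: [0.5, 0.4, -1.0]
gripper_width: 15.4
```

Run:
```python
from plan import *
chk()
p,r=sync();g=toolfromscoop(scoopR(3.6))
emit(line(p,r,np.array([579.6,-211.1,64.]),g,9,2),1)
```

```text
t 14.75 cmd [ 579.6 -211.1  130. ] meas [ 580.6 -210.4  131.9] angerr [ 0.03 -0.04 -0.08] F [ 0.5  0.4 -1. ] w 15.4 q [-0.48  0.44 -0.02  1.11 -0.   -0.54]
[0.0001,0,0.0032,0,0,0,1,0.0002,-0.0001,0.0097,0,0,0,1,0.0003,-0.0002,0.0194,0,0,0,1,0.0005,-0.0003,0.0291,0,0,0,1,0.0006,-0.0003,0.0388,0,0,0.001,1]
[0.0002,-0.0001,0.0097,0,0,0,1,0.0003,-0.0002,0.0194,0,0,0,1,0.0004,-0.0003,0.0259,0,0.001,0,1,0.0005,-0.0003,0.0291,0,0.001,0,1]
end [ 579.6 -211.1   64. ]
```

step_arm(
  motion=[0.0001,0,0.0032,0,0,0,1,0.0002,-0.0001,0.0097,0,0,0,1,0.0003,-0.0002,0.0194,0,0,0,1,0.0005,-0.0003,0.0291,0,0,0,1,0.0006,-0.0003,0.0388,0,0,0.001,1],
)

```text
time: 15.25
eef_pos: [579.4, -210.9, 91.2]
eef_rot: [-0.001, -0.031, 1.0, 0.0]
force: [0.0, -0.0, -1.4]
gripper_width: 15.0
```

step_arm(
  motion=[0.0002,-0.0001,0.0097,0,0,0,1,0.0003,-0.0002,0.0194,0,0,0,1,0.0004,-0.0003,0.0259,0,0,0,1,0.0005,-0.0003,0.0291,0,0,0,1,0.0005,-0.0003,0.0291,0,0,0,1],
)

```text
time: 15.75
eef_pos: [578.8, -211.6, 62.8]
eef_rot: [-0.001, -0.031, 1.0, -0.0]
force: [-0.7, 1.0, -1.8]
gripper_width: 14.7
```

Run:
```python
from plan import *
chk()
```

```text
t 15.75 cmd [ 579.6 -211.1   64. ] meas [ 578.8 -211.6   62.8] angerr [-0.03  0.05  0.03] F [-0.7  1.  -1.8] w 14.7 q [-0.48  0.49 -0.12  0.97 -0.   -0.54]
```

Lower about 1 mm more and hold, check the force.

step_arm(
  motion=[0,0,0.0005,0,0,0,1,0,0,0.001,0,0,0,1,0,0,0.001,0,0,0,1],
)

```text
time: 16.05
eef_pos: [579.4, -211.7, 62.7]
eef_rot: [0.0, -0.031, 1.0, -0.0]
force: [-0.7, -0.2, -1.4]
gripper_width: 15.5
```

Run:
```python
from plan import *
from station import *
chk();cv2.imwrite("pics/sd.png",cv2.resize(camera("side")[190:310,290:430],None,fx=5,fy=5,interpolation=cv2.INTER_CUBIC));chk()
```

```text
t 16.05 cmd [ 579.6 -211.1   64. ] meas [ 579.4 -211.7   62.7] angerr [ 0.02 -0.03  0.03] F [-0.7 -0.2 -1.4] w 15.5 q [-0.48  0.49 -0.12  0.96 -0.   -0.54]
t 16.1 cmd [ 579.6 -211.1   64. ] meas [ 579.3 -211.7   62.7] angerr [ 0.01 -0.02  0.03] F [-1.   0.1 -1.3] w 15.3 q [-0.48  0.49 -0.12  0.96 -0.   -0.54]
```

View pics/sd.png

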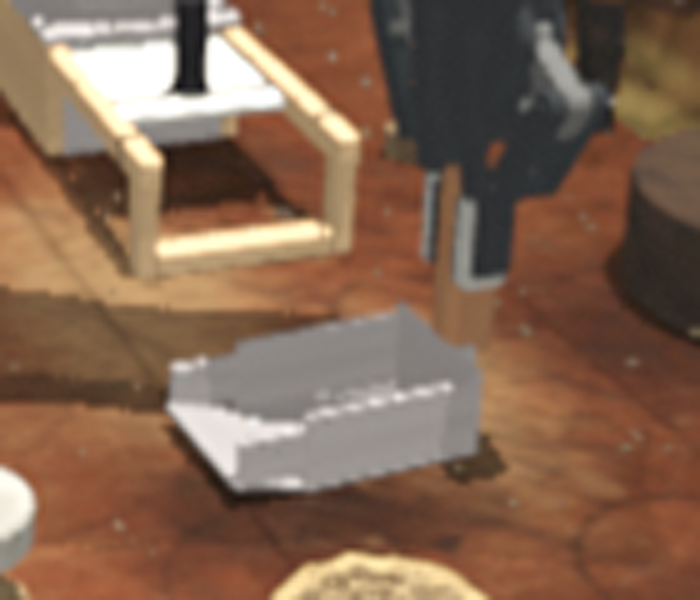

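step_arm(
  motion=[0,0,0.0005,0,0,0,1,0,0,0.0009,0,0,0,1,0,0,0.0009,0,0,0,1],
)

```text
time: 16.4
eef_pos: [579.3, -211.7, 62.0]
eef_rot: [0.0, -0.031, 1.0, -0.0]
force: [0.4, 0.3, 1.5]
gripper_width: 14.9
```

step_arm(
  motion=[0,0,0,0,0,0,0.9,0,0,0,0,0,0,0.7,0,0,0,0,0,0,0.4,0,0,0,0,0,0,0,0,0,0,0,0,0,0],
)

```text
time: 16.9
eef_pos: [579.0, -211.7, 61.3]
eef_rot: [-0.0, -0.031, 1.0, -0.0]
force: [-0.4, 1.3, 0.1]
gripper_width: 68.4
```

step_arm(
  motion=[0,0,0,0,0,0,0,0,0,0,0,0,0,0,0,0,0,0,0,0,0],
)

```text
time: 17.2
eef_pos: [579.1, -211.6, 61.4]
eef_rot: [-0.0, -0.031, 1.0, -0.0]
force: [-0.5, -0.3, -0.5]
gripper_width: 85.5
```

Run:
```python
from plan import *
from station import *
chk();cv2.imwrite("pics/w5.png",camera("wrist"))
cv2.imwrite("pics/se.png",cv2.resize(camera("side")[190:310,290:430],None,fx=5,fy=5,interpolation=cv2.INTER_CUBIC));chk()
```

```text
t 17.2 cmd [ 579.6 -211.1   64. ] meas [ 579.1 -211.6   61.4] angerr [-0.01  0.01  0.03] F [-0.5 -0.3 -0.5] w 85.5 q [-0.48  0.49 -0.12  0.96 -0.   -0.54]
t 17.3 cmd [ 579.6 -211.1   64. ] meas [ 579.1 -211.6   61.4] angerr [-0.01  0.01  0.03] F [ 0.8 -0.5 -0.4] w 85.2 q [-0.48  0.49 -0.12  0.96 -0.   -0.54]
```

View pics/w5.png

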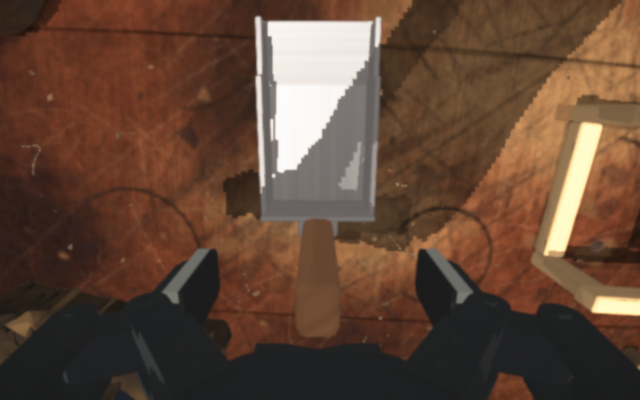

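View pics/se.png

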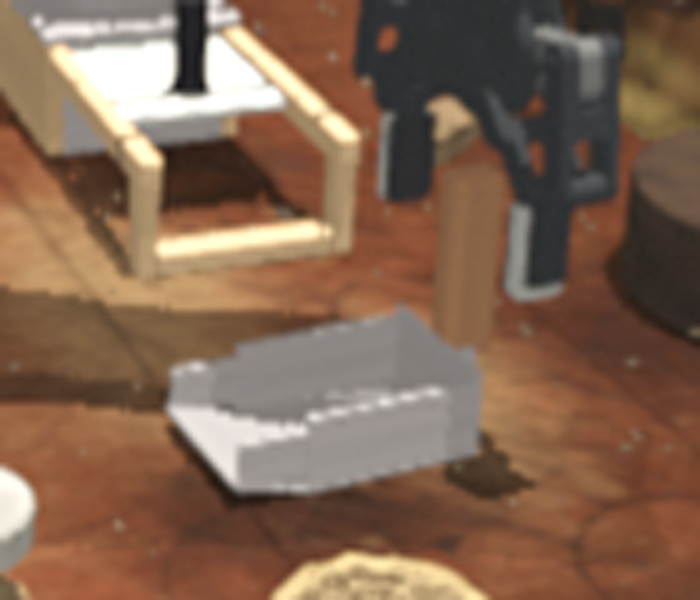

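Run:
```python
from plan import *
p,r=sync()
p1=p+[0,0,110]
a=line(p,r,p1,r,6,2)
a+=line(p1,r,np.array([553,16.8,190]),toolfromscoop(scoopR(-1.6)),9,2)
emit(a,0)
```

```text
[0,0,-0.0092,0,0,0,0,0,0,-0.0275,0,0,0,0,0,0,-0.055,0,0,0,0,0.0001,0,-0.0825,0,0,0,0,0.0001,0,-0.1008,0,0,0,0]
[0,0,-0.0092,0,0,0,0,0.0005,0.0109,-0.0101,0,0,0.004,0,0.0017,0.0328,-0.0119,0,0,0.013,0,0.0033,0.0656,-0.0145,0,0,0.026,0,0.005,0.0984,-0.0172,0,0,0.039,0]
[0.003,0.0327,-0.0026,0,0,0.013,0,0.0059,0.0654,-0.0053,0,0,0.026,0,0.0089,0.0981,-0.008,0,-0.001,0.038,0,0.0109,0.1199,-0.0097,0,-0.001,0.047,0,0.0119,0.1308,-0.0106,0,-0.001,0.051,0]
end [553.   16.8 190. ]
```

step_arm(
  motion=[0,0,-0.0092,0,0,0,0,0,0,-0.0275,0,0,0,0,0,0,-0.055,0,0,0,0,0.0001,0,-0.0825,0,0,0,0,0.0001,0,-0.1008,0,0,0,0],
)

```text
time: 17.8
eef_pos: [579.8, -212.0, 165.3]
eef_rot: [0.001, -0.031, 1.0, -0.001]
force: [-0.2, 0.6, 0.4]
gripper_width: 85.6
```

step_arm(
  motion=[0,0,-0.0092,0,0,0,0,0.0005,0.0109,-0.0101,0,0,0.004,0,0.0017,0.0328,-0.0119,0,0,0.013,0,0.0033,0.0656,-0.0145,0,0,0.026,0,0.005,0.0984,-0.0172,0,0,0.039,0],
)

```text
time: 18.3
eef_pos: [566.6, -112.1, 177.9]
eef_rot: [-0.002, -0.011, 1.0, 0.0]
force: [0.8, 0.1, -0.0]
gripper_width: 85.3
```

step_arm(
  motion=[0.003,0.0327,-0.0026,0,0,0.013,0,0.0059,0.0654,-0.0053,0,0,0.026,0,0.0089,0.0981,-0.008,0,-0.001,0.038,0,0.0109,0.1199,-0.0097,0,-0.001,0.047,0.3,0.0119,0.1308,-0.0106,0,-0.001,0.051,0.45],
)

```text
time: 18.8
eef_pos: [551.5, 19.3, 189.0]
eef_rot: [-0.001, 0.013, 1.0, 0.0]
force: [0.2, 0.6, 0.1]
gripper_width: 59.2
```

step_arm(
  motion=[0,0,0,0,0,0,0.45,0,0,0,0,0,0,0.45,0,0,0,0,0,0,0.45],
)

```text
time: 19.1
eef_pos: [553.0, 15.8, 189.5]
eef_rot: [-0.0, 0.014, 1.0, -0.0]
force: [0.7, 0.2, 0.6]
gripper_width: 47.1
```

Run:
```python
from plan import *
from station import *
chk();C=calibration("wrist");im=camera("wrist")
s=get_state()
d=np.array([0.0279,.9996,0]);n=np.array([-.9996,.0279,0])
pts=dict(kt=[553,16.8,105],kb=[553,16.8,55],mk=[551.4,-38.2,60],mL=np.array([551.4,-38.2,60])+50*n,mR=np.array([551.4,-38.2,60])-50*n)
for k,v in pts.items():
    u=project(v,C)[0];print(k,u.round(1));cv2.circle(im,(int(u[0]),int(u[1])),3,(0,255,0),1)
cv2.imwrite("pics/w6.png",im)
cv2.imwrite("pics/w6c.png",cv2.resize(im[80:300,150:420],None,fx=2.7,fy=2.7,interpolation=cv2.INTER_CUBIC));chk()
```

```text
t 19.1 cmd [553.   16.8 190. ] meas [553.   15.8 189.5] angerr [0.02 0.03 0.07] F [0.7 0.2 0.6] w 47.1 q [-0.12  0.29 -0.09  1.19 -0.   -0.09]
kt [318.8 204. ]
kb [318.6 187.5]
mk [253.6 188.9]
mL [250.5 128.9]
mR [256.6 243.6]
t 19.15 cmd [553.   16.8 190. ] meas [553.1  15.7 189.6] angerr [0.01 0.02 0.09] F [0.2 0.3 0.1] w 47.2 q [-0.12  0.29 -0.09  1.19 -0.   -0.09]
```

View pics/w6.png

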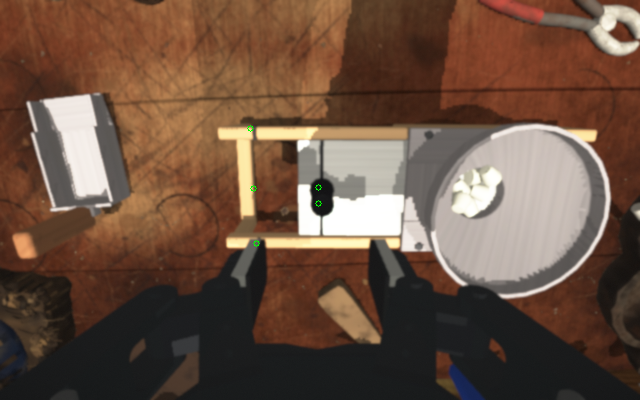

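View pics/w6c.png

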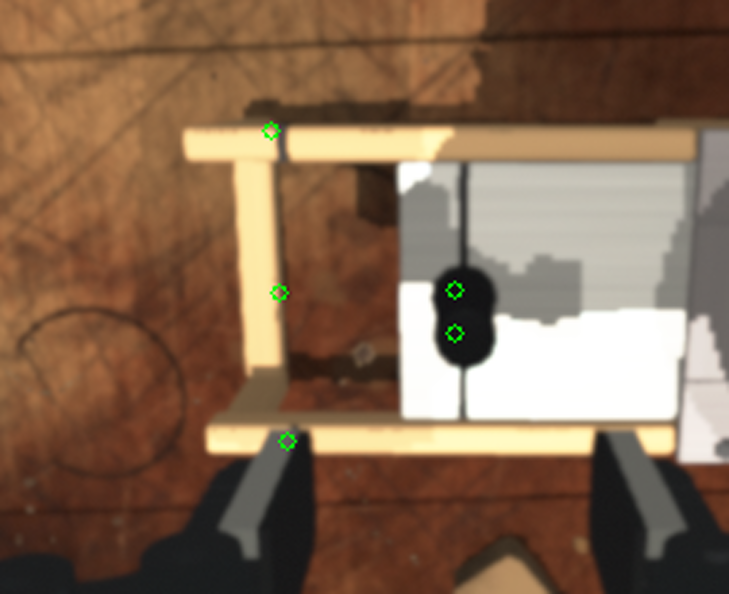

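Run:
```python
from plan import *
p,r=sync();print(p)
g=toolfromscoop(scoopR(-1.6))
a=line(p,r,np.array([554,19,68.]),g,8,2); a+=[a[-1]]*2
emit(a,0.45)
```

```text
[553.10902923  15.72995779 189.634758  ]
[0,0.0002,0.0068,0,0,0,0.45,-0.0001,0.0006,0.0203,0,0,0,0.45,-0.0003,0.0011,0.0405,0,0,0,0.45,-0.0004,0.0017,0.0608,0,0,-0.001,0.45,-0.0005,0.0022,0.0811,0,0,-0.001,0.45]
[-0.0002,0.0006,0.0203,-0.001,0,0,0.45,-0.0002,0.001,0.0338,-0.001,0,0,0.45,-0.0003,0.0012,0.0405,-0.001,0,0,0.45,-0.0003,0.0012,0.0405,-0.001,0,0,0.45,-0.0003,0.0012,0.0405,-0.001,0,0,0.45]
end [554.  19.  68.]
```

step_arm(
  motion=[0,0.0002,0.0068,0,0,0,0.45,-0.0001,0.0006,0.0203,0,0,0,0.45,-0.0003,0.0011,0.0405,0,0,0,0.45,-0.0004,0.0017,0.0608,0,0,0,0.45,-0.0005,0.0022,0.0811,0,0,0,0.45],
)

```text
time: 19.65
eef_pos: [553.5, 18.3, 107.6]
eef_rot: [0.0, 0.014, 1.0, -0.0]
force: [0.0, -0.2, 0.1]
gripper_width: 47.2
```

step_arm(
  motion=[-0.0002,0.0006,0.0203,0,0,0,0.45,-0.0002,0.001,0.0338,0,0,0,0.45,-0.0003,0.0012,0.0405,0,0,0,0.45,-0.0003,0.0012,0.0405,0,0,0,0.45,-0.0003,0.0012,0.0405,0,0,0,0.45],
)

```text
time: 20.15
eef_pos: [554.2, 19.8, 68.7]
eef_rot: [0.0, 0.014, 1.0, -0.0]
force: [-0.5, -0.9, 0.8]
gripper_width: 47.2
```

Run:
```python
from plan import *
from station import *
chk();im=camera("wrist")
cv2.imwrite("pics/w7.png",im);chk()
```

```text
t 20.15 cmd [554.  19.  68.] meas [554.2  19.8  68.7] angerr [ 0.05 -0.04 -0.  ] F [-0.5 -0.9  0.8] w 47.2 q [-0.11  0.38 -0.28  0.91 -0.   -0.08]
t 20.2 cmd [554.  19.  68.] meas [554.6  19.9  69.1] angerr [ 0.05 -0.09 -0.01] F [ 0.3 -1.1  0.2] w 47.1 q [-0.11  0.38 -0.28  0.91 -0.   -0.08]
```

View pics/w7.png

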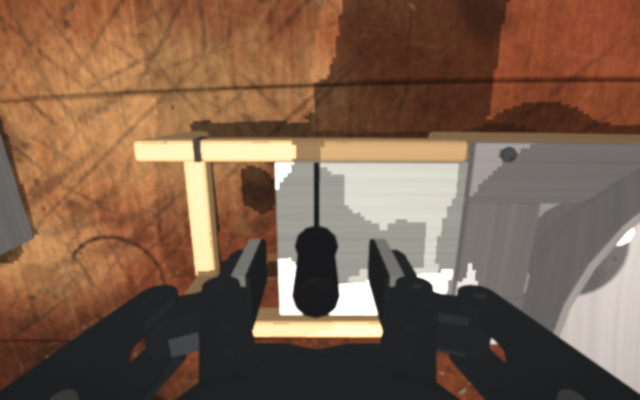

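step_arm(
  motion=[0,-0.0005,0.001,0,0,0,0.6,0,-0.0005,0.002,0,0,0,0.8,0,-0.0005,0.002,0,0,0,1,0,-0.0005,0.002,0,0,0,1,0,-0.0005,0.002,0,0,0,1],
  grip_force=70,
)

```text
time: 20.7
eef_pos: [554.4, 19.2, 67.1]
eef_rot: [0.001, 0.014, 1.0, -0.001]
force: [-0.5, -2.1, 5.8]
gripper_width: 16.2
```

step_arm(
  motion=[0,0,0,0,0,0,1,0,0,0,0,0,0,1,0,0,0,0,0,0,1],
)

```text
time: 21.0
eef_pos: [554.4, 19.2, 67.0]
eef_rot: [0.001, 0.014, 1.0, -0.001]
force: [-0.4, -2.7, 5.8]
gripper_width: 16.8
```

Run:
```python
from plan import *
chk();p,r=sync()
emit(line(p,r,p+55*np.array([-.028,-.9996,0]),r,9,2),1)
```

```text
t 21.0 cmd [554.  19.  68.] meas [554.4  19.2  67. ] angerr [ 0.09 -0.09 -0.02] F [-0.4 -2.7  5.8] w 16.8 q [-0.11  0.38 -0.28  0.91 -0.   -0.08]
[0,-0.0026,0,0,0,0,1,0,-0.0079,0,0,0,0,1,0,-0.0157,0,0,0,0,1,0,-0.0236,0,0,0,0,1,0,-0.0314,0,0,0,0,1]
[0,-0.0079,0,0,0,0,1,0,-0.0157,0.0001,0,0,0,1,0,-0.021,0.0001,0,0,0,1,0,-0.0236,0.0001,0,0,0,1]
end [552.9 -35.7  67. ]
```

step_arm(
  motion=[0,-0.0026,0,0,0,0,1,0,-0.0079,0,0,0,0,1,0,-0.0157,0,0,0,0,1,0,-0.0236,0,0,0,0,1,0,-0.0314,0,0,0,0,1],
)

```text
time: 21.5
eef_pos: [553.5, -10.2, 67.0]
eef_rot: [0.001, 0.013, 1.0, 0.001]
force: [-0.4, 6.8, 6.3]
gripper_width: 16.6
```

step_arm(
  motion=[0,-0.0079,0,0,0,0,1,0,-0.0157,0,0,0,0,1,0,-0.021,0,0,0,0,1,0,-0.0236,0,0,0,0,1,0,-0.0236,0,0,0,0,1],
)

```text
time: 22.0
eef_pos: [552.8, -33.4, 67.1]
eef_rot: [0.001, 0.013, 1.0, 0.002]
force: [-1.1, 7.7, 6.7]
gripper_width: 16.3
```

step_arm(
  motion=[0,0,0,0,0,0,1,0,0,0,0,0,0,1,0,0,0,0,0,0,1],
)

```text
time: 22.3
eef_pos: [552.8, -33.0, 67.0]
eef_rot: [0.001, 0.013, 1.0, 0.002]
force: [-0.3, 8.3, 6.8]
gripper_width: 16.6
```

Run:
```python
from plan import *
from station import *
chk();im=camera("wrist");a=camera("scene");b=camera("side")
cv2.imwrite("pics/w8.png",im);cv2.imwrite("pics/a8.png",a);cv2.imwrite("pics/b8.png",b)
cv2.imwrite("pics/a8c.png",cv2.resize(a[130:230,235:365],None,fx=6,fy=6,interpolation=cv2.INTER_CUBIC))
cv2.imwrite("pics/b8c.png",cv2.resize(b[150:245,270:370],None,fx=6,fy=6,interpolation=cv2.INTER_CUBIC));chk()
```

```text
t 22.3 cmd [552.9 -35.7  67. ] meas [552.8 -33.   67. ] angerr [-0.28 -0.   -0.12] F [-0.3  8.3  6.8] w 16.6 q [-0.21  0.38 -0.29  0.91  0.   -0.18]
t 22.45 cmd [552.9 -35.7  67. ] meas [552.8 -33.   67. ] angerr [-0.28 -0.   -0.12] F [-0.2  7.7  6.8] w 16.2 q [-0.21  0.38 -0.29  0.91  0.   -0.18]
```

View pics/w8.png

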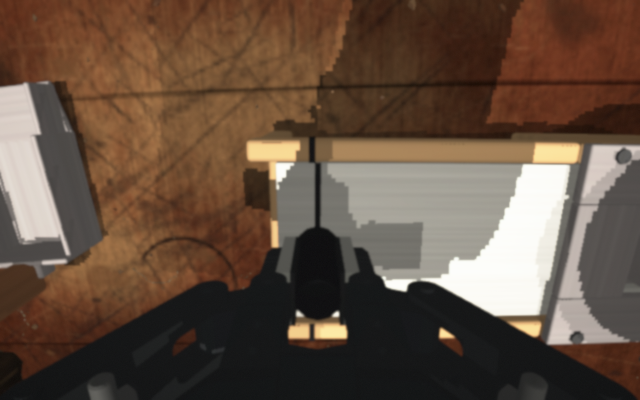

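View pics/a8c.png

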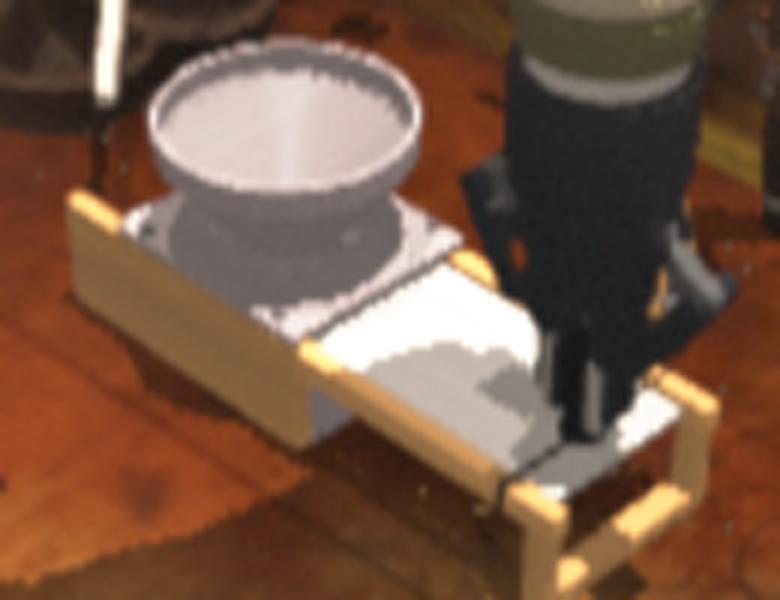

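View pics/b8c.png

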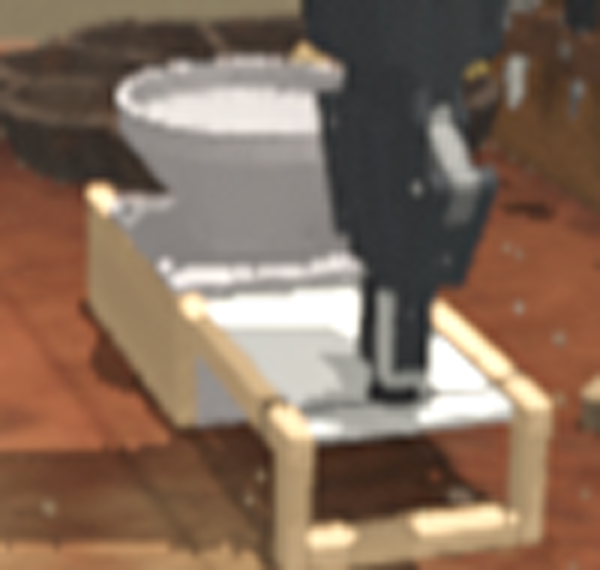

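step_arm(
  motion=[0,-0.0015,0,0,0,0,1,0,-0.003,0,0,0,0,1,0,-0.003,0,0,0,0,1,0,-0.003,0,0,0,0,1],
)

```text
time: 22.85
eef_pos: [552.7, -36.0, 67.0]
eef_rot: [0.001, 0.013, 1.0, 0.002]
force: [-0.9, 8.2, 6.7]
gripper_width: 16.3
```

```bash
cat > fin.py <<'E'
import sys
from plan import *
from station import *
t=sys.argv[1]
chk();im=camera("wrist");a=camera("scene");b=camera("side")
cv2.imwrite(f"pics/a{t}.png",a);cv2.imwrite(f"pics/b{t}.png",b)
cv2.imwrite(f"pics/w{t}c.png",cv2.resize(im[120:360,230:390],None,fx=4.5,fy=2.4,interpolation=cv2.INTER_CUBIC))
x=cv2.resize(a[150:230,270:350],None,fx=5,fy=5,interpolation=cv2.INTER_CUBIC);y=cv2.resize(b[170:250,290:370],None,fx=5,fy=5,interpolation=cv2.INTER_CUBIC)
cv2.imwrite(f"pics/ab{t}.png",np.hstack([x,y]));chk()
E
python3 fin.py 9
```

```text
t 22.85 cmd [552.9 -35.7  67. ] meas [552.7 -36.   67. ] angerr [-0.29 -0.   -0.12] F [-0.9  8.2  6.7] w 16.3 q [-0.21  0.38 -0.29  0.91  0.   -0.19]
t 23.0 cmd [552.9 -35.7  67. ] meas [552.7 -35.9  67.1] angerr [-0.29 -0.   -0.13] F [-0.2  8.1  7.1] w 16.3 q [-0.21  0.38 -0.29  0.91  0.   -0.19]
```

View pics/w9c.png

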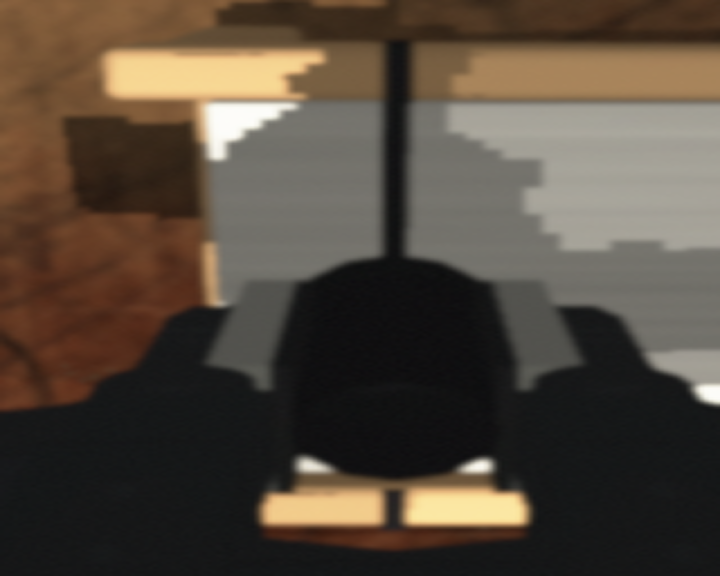

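View pics/ab9.png

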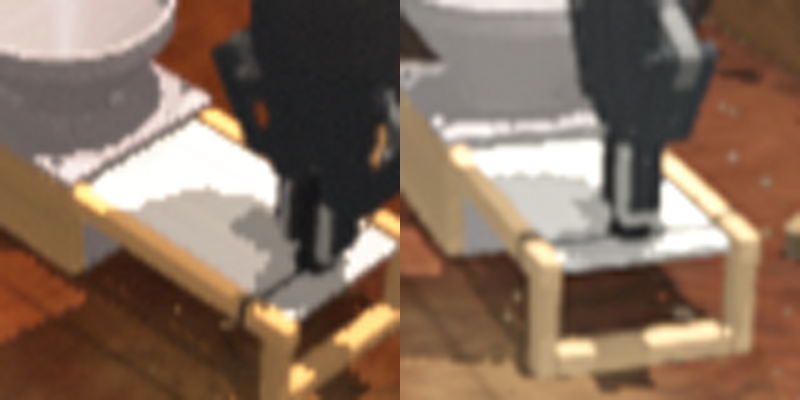

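step_arm(
  motion=[0,0,0,0,0,0,1,0,0,0,0,0,0,1,0,0,0,0,0,0,1,0,0,0,0,0,0,1,0,0,0,0,0,0,1],
)

```text
time: 23.5
eef_pos: [552.7, -35.9, 67.1]
eef_rot: [0.001, 0.013, 1.0, 0.002]
force: [0.4, 8.0, 7.1]
gripper_width: 16.4
```

step_arm(
  motion=[0,-0.002,0,0,0,0,1,0,0.0015,0,0,0,0,1,0,-0.002,0,0,0,0,1,0,0.0015,0,0,0,0,1,0,0,0,0,0,0,1],
)

```text
time: 24.0
eef_pos: [552.7, -35.5, 67.0]
eef_rot: [0.001, 0.013, 1.0, 0.002]
force: [-0.7, 8.4, 6.0]
gripper_width: 16.7
```

step_arm(
  motion=[0,0,0,0,0,0,1,0,0,0,0,0,0,1,0,0,0,0,0,0,1,0,0,0,0,0,0,1,0,0,0,0,0,0,1],
)

```text
time: 24.5
eef_pos: [552.7, -35.8, 67.0]
eef_rot: [0.001, 0.013, 1.0, 0.002]
force: [-0.2, 8.4, 7.6]
gripper_width: 16.4
```

```bash
python3 fin.py 10
```

```text
t 24.5 cmd [552.9 -35.7  67. ] meas [552.7 -35.8  67. ] angerr [-0.3  -0.   -0.13] F [-0.2  8.4  7.6] w 16.4 q [-0.21  0.38 -0.29  0.91  0.   -0.19]
t 24.65 cmd [552.9 -35.7  67. ] meas [552.7 -35.8  67. ] angerr [-0.3  -0.   -0.13] F [-0.2  8.2  6.5] w 16.5 q [-0.21  0.38 -0.29  0.91  0.   -0.19]
```

View pics/w10c.png

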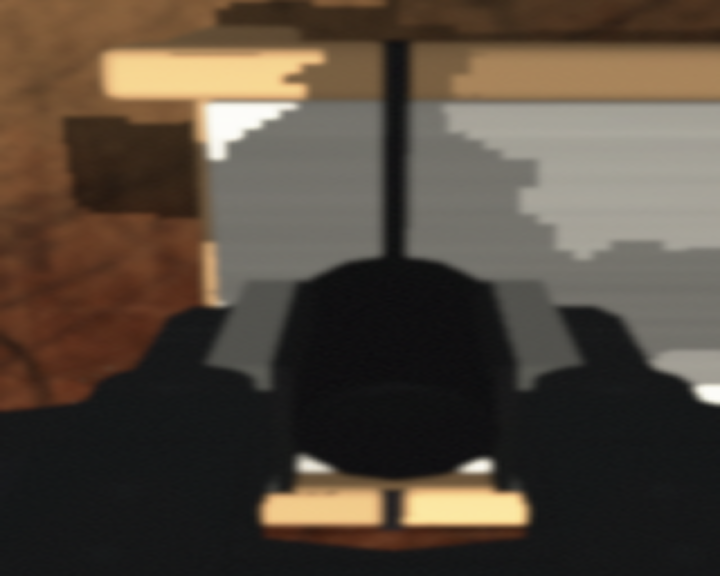

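View pics/a10.png

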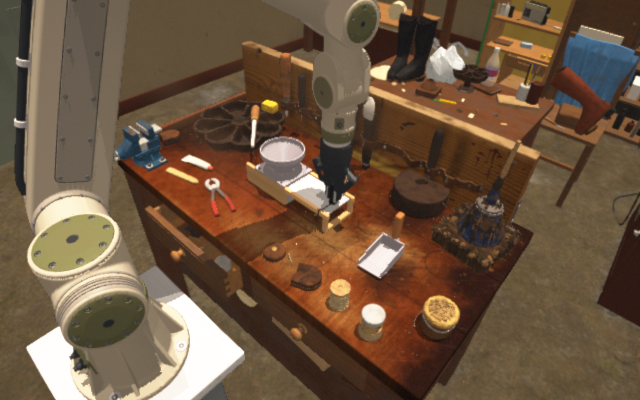

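View pics/b10.png

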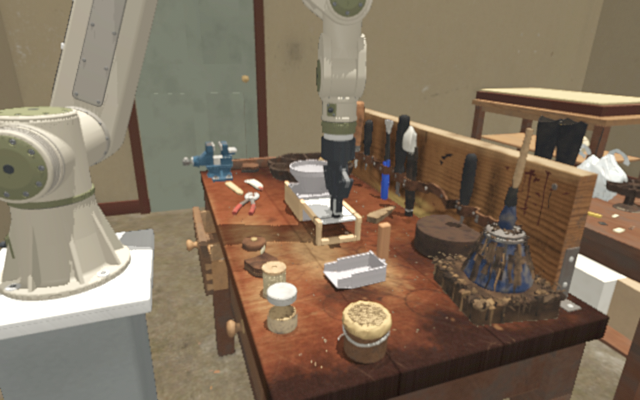

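Run:
```python
from plan import *
from station import *
chk(); print(close_job())
```

```text
t 24.65 cmd [552.9 -35.7  67. ] meas [552.7 -35.8  67. ] angerr [-0.3  -0.   -0.13] F [-0.2  8.2  6.5] w 16.5 q [-0.21  0.38 -0.29  0.91  0.   -0.19]
the job is handed in; nothing more can be done
None
```

I carried the six studs over in the scoop and tipped them into the funnel with the slide shut. I then stood the empty scoop upright at its old place and let go. After that I pulled the slide to the mark by its knob and handed the job in at 24.65 s, still holding it there.

**What the last checks showed**
- **Slide:** the scribed line met the marks on both rails, to within about half a millimetre in the wrist picture. The gripper held against about 8 N, as expected from the spring.
- **Scoop and bystanders:** the scoop stood upright and empty. The jar, spool, heel and tape measure looked unmoved.
- **Stray studs:** none were visible on the bench.

**What I could not confirm, and what went off plan**
- **Studs in the tray:** no camera could see the tray floor, or the throat once the knob was gripped. I saw a heap of what looked like all six studs on the shut slide after pouring, but could not count them individually. That all six fell is inferred from the slide being held at the mark, plus a small jiggle of about 2 mm either way.
- **Pour:** near the end of the tilt the arm reached a joint limit. The scoop then moved up and outward instead of staying over the funnel. The pictures showed the scoop empty afterwards.
- **Knob grip:** the tool read about 6–7 N upward while holding the knob, probably from the pads swinging forward as they closed. That is well below the limits.

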